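Hold the enabling paddle of the X-ray sample analyser

TASK

Take a reading of the closed white sample cup in the bench X-ray analyser: pull the chamber's front door right down by its bow handle, stand the cup upright in the round seat of the stage, let go of it, and swing the door back up until it is fully shut. Only then press the black spring paddle on the console beside the chamber half-way down, its middle 'enabled' position (pressed nearly to the bottom it trips), hold it there for the reading, about four seconds, and finish the program while still holding it half-way down. Leave the other things on the bench where they are.

Things in the scene. Friction and masses are not known exactly. Their poses are not given: they have to be found in the camera images.
- analyser: white bench X-ray analyser, fixed. Origin on the table under the middle of the door's hinge line; x from door to back, y from chamber to console, z up. In mm: base x -20..215, y -100..100, top z 62; chamber x 10..120, inner walls y -91 and 91, their tops rise from z 72 at x 2 to z 154 at x 120; housing x 120..215, roof z 156; console x -20..170, y 101..185, top z 76
- roof_lamp (a point): top of the warning lamp on the analyser's roof, 15 mm in radius, at x 188, y -66, z 185 mm in the analyser's frame
- stage_seat (a point): centre of the floor of the round seat in the flat aluminium stage plate, at x 52, y 0, z 62 mm in the analyser's frame. The seat is 40 mm in diameter and 8 mm deep with a 2 mm chamfer; the plate's top is at z 70 mm, x 10 to 110, y -75 to 75
- cup_mid (a point): closed white plastic sample cup, stands upright and loose on the table; 36 mm in diameter up to 10 mm height (snap ring), 33 mm above it, 39.5 mm high in all, about 45 g. This point is on its axis, 19 mm above its underside; z is its axis
- door (a joint): drop-down door, hinged at its bottom edge: 0 = shut, leaning back, its face sloping 35 degrees from level; grows as the top is pulled forward and down; 2.50 rad = fully down, nearly level in front of the chamber. It balances at about 0.9. Let go on either side of that, it sinks by its own weight (0.45 kg, damped hinge) to shut or fully down in about 2 s
- door_hinge (a point): middle of the door's hinge axis, 70 mm above the table; the axis runs along the analyser's y
- door_bar (a point): centre of the door's bow handle: round steel bar, 10 mm thick, along the analyser's y, straight for 88 mm, 186 mm from the hinge axis. Shut: at x 142, z 190 mm in the analyser's frame, 34 mm over the roof. Fully down: x -185, z about 60, with a 35 mm gap to the edge of the panel (196 mm wide). Can be pinched from above across its axis; it turns in the fingers as the door swings
- paddle (a joint): spring-loaded enabling paddle on the console: 0 = released (tip raised), 0.40 rad = fully down. Half-way is 0.20. It springs back when let go. At the pad it takes about 3 N to start moving, 6 N at half travel, 8.5 N at full travel
- paddle_pad (a point): middle of the paddle's ribbed upper face, 74 mm from the pivot; the pad is 30 mm wide (analyser's y), 66 mm long, and ends 24 mm beyond this point. Released: at x 42, y 143, z 124 mm in the analyser's frame, rising to the front by 0.42 rad; it sinks nearly straight down, 14 mm to half travel, 28 mm to full travel
- paddle_pivot (a point): pivot of the paddle, axis along the analyser's y, at x 108, y 143, z 90 mm in its frame; two steel cheeks beside it reach z 106 mm
- loupe: black stand loupe, 42 mm across, 34 mm high; a bystander, origin at the centre of its underside
- petri_dish: glass petri dish with a blotter disc, 60 mm across, 13 mm high; a bystander, origin at the centre of its underside
- vial_0: glass vial with black cap, 21 mm across, 51 mm high; a bystander, origin at the centre of its underside
- vial_1: glass vial with black cap, 21 mm across, 51 mm high; a bystander, origin at the centre of its underside
- vial_2: glass vial with black cap, 21 mm across, 51 mm high; a bystander, origin at the centre of its underside
- strip_tin: round tin, 64 mm across, 23 mm high; a bystander, origin at the centre of its underside
- tweezers: steel tweezers lying flat, 122 mm long along their y, 11 mm wide, 8 mm high; a bystander, origin at the centre of its underside
There are look-alikes about, which are no part of the job. What is shaped like the part that bears cup_mid but turquoise is not meant.

How it is judged:
By the outcome, as a careful person would: the job done as asked, in the order asked, and still so for the second after the job is handed in, while the arm keeps its last pose, push and grip.
It also fails if it takes over 70 s, if anything falls off the work surface, if the arm or the gripper's body presses on something with over 40 N, if the wrist force passes 120 N, or if a joint passes its speed limit or range.

ROBOT

A 6-joint arm with a two-finger parallel gripper is mounted at the origin on a cart in front of the work surface, level with it; the furniture and walls round the work are solid. World frame = base frame: x ahead of the robot, y to its left, z up, the work surface at z = 0. Lengths are in m, angles in degrees, forces in N, time in s.
With the tool pointing down it reaches from about 0.35 to 0.875 m from the base axis. Payload 4.2 kg.
Tool frame: the origin (TCP) lies between the finger pads; the fingertips stand 8 mm ahead of it and the grasp point (between the pads) lies 11 mm behind it; x points along the fingers, y is the direction in which the jaws open and shut, and the axes are right-handed (so a half turn about x gives the same grasp; the last joint's range is limited). The gripper opens to 87 mm and grips with 3 to 60 N. Pads are 19 mm wide; open, the fingers measure 117 mm over their backs; the gripper's body (75 mm by 190 mm) begins 51 mm behind the grasp point.
Start: joints at [86.837, 22.042, 0.453, 0, -68.411, -14.817], TCP at [0.193, 0.594, 0.231] pointing down, gripper open.
Joint ranges: [-179.83, 179.83], [-69.29, 118.12], [-61.27, 80.66], [-181.25, 117.63], [-171.15, -9.14], [-177.46, 177.46]. Speed limits (degrees/s): [159.86, 159.86, 180, 180, 180, 180].

INTERFACE

Orientations are given as a 3x3 rotation matrix whose columns are the frame's x, y, z axes.
In Python, from station import r gives the robot as it stands. The module is installed in compiled form; this text tells all that it offers.
- The arm moves only by the tool move_arm, never from a script. Its argument "increments" is one flat list of numbers, 7 for each row, row after row: the turn, a rotation vector about the tool's x, y, z in degrees, then the shift along the tool's x, y, z in m, then the finger opening in m, from 0 to 0.087. A call has 1 to 12 rows; each row is the pose to reach, as a shift and turn from the pose commanded when the call began, along the tool's axes at that moment; what a row does not reach only later rows make up. A row lasts 1/12 s, in which the tool goes at most 41.7 mm and 7.16 degrees, less where a joint would pass 70% of its speed; a pose out of reach is approached as far as the arm can. A call with a gripper value outside its range is refused whole. The fingers move at their own pace and stop on an object; the grip force is fixed at half the most. Time passes only in rows, so rows that repeat a pose let the fingers close. It gives the time, the measured TCP pose, the force and the opening at its end, in the units of the state.
- r.sense(): the state, without advancing time (a new reading comes with each control period).
- r.capture(name): name is "scene" or "top"; returns the picture (480x640x3 uint8, red, green, blue); there is no depth.
- r.calibration(name): a dict with "fx", "fy", "cx", "cy" (pixels), "D" ([k1, k2, p1, p2, k3] as OpenCV has them; the pictures are not rectified), "rvec" (rotation vector, rad) and "tvec" (3), from world to camera coordinates, as OpenCV has them. Camera axes: x right, y down, z forward; pixel columns grow to the right and rows downward; lengths in m; the calibration is good to about 2 mm. A picture is of the moment at which its call begins. calibration takes no time and is no camera call.
- r.finish_job(): hands the job in, once; it reports no verdict.
The state is a dict: "time_s": time; "joints": joint angles; "joint_velocities": joint speeds; "effort": joint torques, N m; "tcp_pos": TCP position; "ee_rot": TCP orientation; "wrist_force": force on the tool from outside, world axes, zero at the start; "moment": the same for the moment, N m; "gripper_width": opening from 0.0 (shut) to 1.0 (fully open).
Only numpy, scipy, OpenCV 4.12 (cv2) and the standard library are available. Lean on these libraries where they do the work, as an engineer would, in place of code of your own. Each camera call takes 0.05 s, during which the arm holds its last target.

## Working session

There is one attempt and no reset: what is moved stays moved. The work goes in short steps, Python scripts to look and compute and a tool call to move; the robot and the scene stay as the last step left them, time stands still between calls to the robot, and variables do not carry over. Pictures are saved under pics/ and viewed, and the job is handed in when it is done.

Besides the shell and the picture viewer there is one more tool, called after ">>>" in YAML: its name, and indented under it one key for each argument. move_arm: Moves the arm, as the interface text tells. Its arguments: {"type":"object","properties":{"increments":{"type":"array","items":{"type":"number"}}},"required":["increments"]}

```bash
mkdir -p pics
python3 - <<'E'
from station import r
import cv2
s=r.sense(); print(s)
for n in("scene","top"):
    cv2.imwrite(f"pics/{n}0.png",r.capture(n)[:,:,::-1]); print(r.calibration(n))
E
```

```text
{'time_s': 0.0, 'joints': array([ 8.68368079e+01,  2.20906752e+01,  3.81298883e-01, -3.04692419e-02,
       -6.84100437e+01, -1.48157323e+01]), 'joint_velocities': array([ 0.07501357,  0.03010622, -0.02391698,  0.01365744,  0.03826809,
        0.02753659]), 'effort': array([ 5.05862372e-04, -3.90665925e+01,  1.87402350e+01,  4.21973839e+00,
        1.09959953e-02, -1.85400768e-04]), 'tcp_pos': array([0.19271987, 0.59394362, 0.22946702]), 'ee_rot': array([[-6.08732970e-04, -3.08853094e-01, -9.51109560e-01],
       [-2.05376125e-03, -9.51107344e-01,  3.08853689e-01],
       [-9.99997706e-01,  2.14136139e-03, -5.53401191e-05]]), 'wrist_force': array([ 0.11076477, -0.02974455, -0.90659135]), 'moment': array([ 0.02754845, -0.06075708,  0.03085732]), 'gripper_width': 1.0011566884315137}
{'fx': 553.7694129203192, 'fy': 553.7694129203192, 'cx': 327.13560802666547, 'cy': 243.62777581205316, 'D': array([-0.13031483,  0.        ,  0.        ,  0.        ,  0.        ]), 'rvec': array([ 1.91338842, -0.77682463,  0.4800425 ]), 'tvec': array([-0.38402521,  0.31315832,  0.76758354])}
{'fx': 438.2299338033127, 'fy': 438.2299338033127, 'cx': 317.59098907037264, 'cy': 243.85540050897316, 'D': array([-0.08686346,  0.        ,  0.        ,  0.        ,  0.        ]), 'rvec': array([ 2.15939679, -2.1831916 ,  0.10245766]), 'tvec': array([0.03885029, 0.60072105, 1.15791868])}
```

View pics/scene0.png

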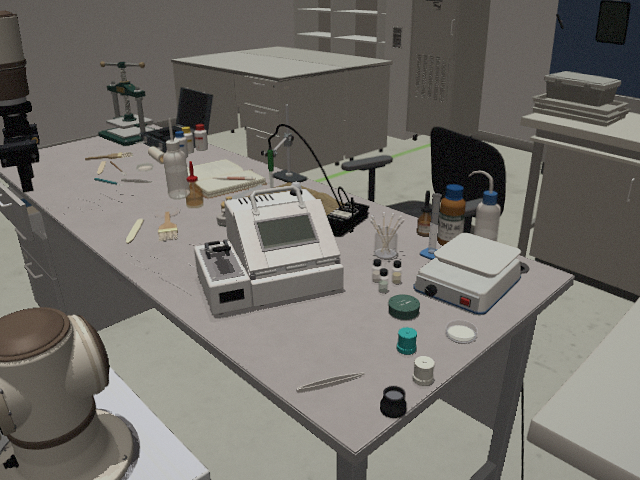

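View pics/top0.png

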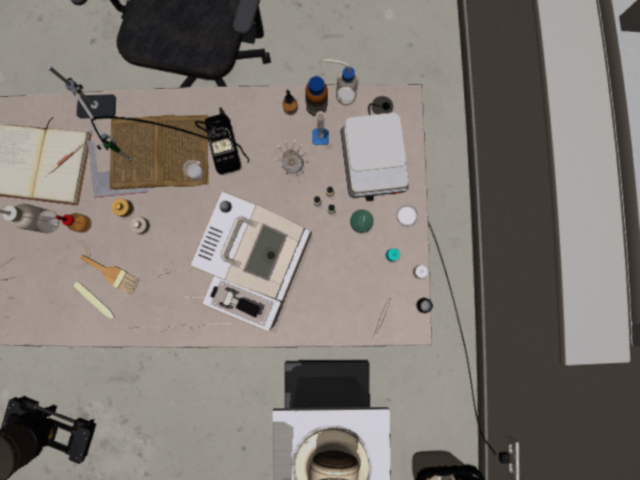

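```bash
cat > h.py <<'E'
import numpy as np,cv2,json
from station import r
def cam(n):
    c=r.calibration(n);K=np.array([[c['fx'],0,c['cx']],[0,c['fy'],c['cy']],[0,0,1]]);return K,c['D'],c['rvec'],c['tvec']
def proj(n,P):
    K,D,rv,t=cam(n);return cv2.projectPoints(np.atleast_2d(np.array(P,float)),rv,t,K,D)[0][:,0]
def ray(n,uv):
    K,D,rv,t=cam(n);R=cv2.Rodrigues(rv)[0]
    p=cv2.undistortPoints(np.array(uv,float).reshape(1,1,2),K,D)[0,0]
    d=R.T@np.array([p[0],p[1],1]);return -R.T@t,d/np.linalg.norm(d)
def onz(n,uv,z):
    o,d=ray(n,uv);return o+d*(z-o[2])/d[2]
def tri(a,b):
    o1,d1=ray("scene",a);o2,d2=ray("top",b)
    A=np.stack([d1,-d2],1);s=np.linalg.lstsq(A,o2-o1,rcond=None)[0]
    p,q=o1+s[0]*d1,o2+s[1]*d2;return (p+q)/2,np.linalg.norm(p-q)
def crop(img,x0,y0,w,h,k,f):
    cv2.imwrite(f,cv2.resize(img[y0:y0+h,x0:x0+w],None,fx=k,fy=k,interpolation=cv2.INTER_CUBIC))
E
python3 - <<'E'
from h import *
s=cv2.imread("pics/scene0.png");t=cv2.imread("pics/top0.png")
crop(s,185,175,170,140,4.7,"pics/s_an.png")
crop(t,185,185,135,150,4,"pics/t_an.png")
a=cv2.resize(s[310:425,340:480],None,fx=4,fy=4,interpolation=2);b=cv2.resize(t[200:315,370:440],None,fx=4,fy=4,interpolation=2)
cv2.imwrite("pics/cups.png",np.hstack([a[:,:510],b]))
E
```

```text
(no output)
```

View pics/s_an.png

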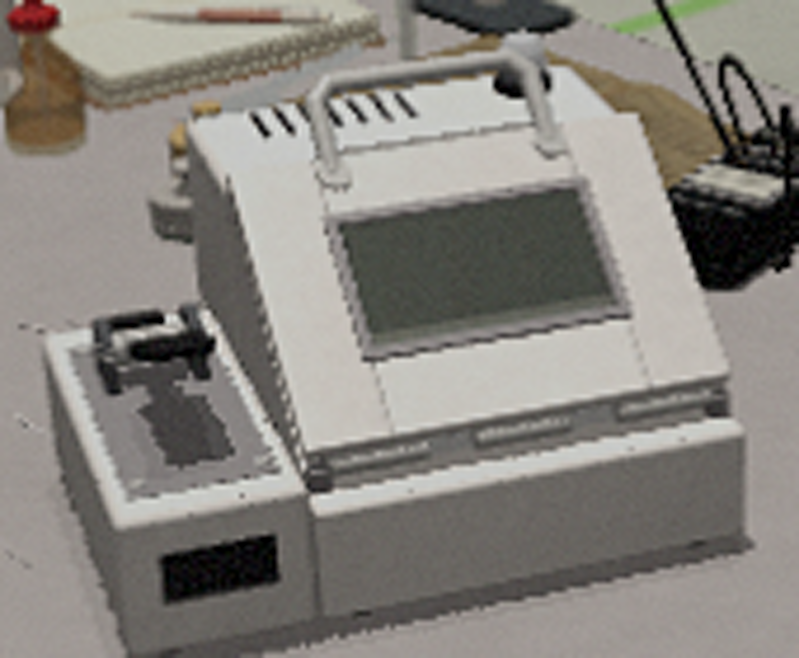

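View pics/t_an.png

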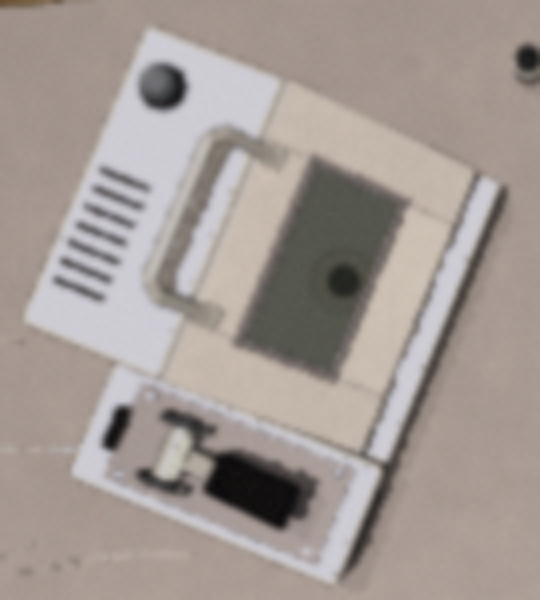

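View pics/cups.png

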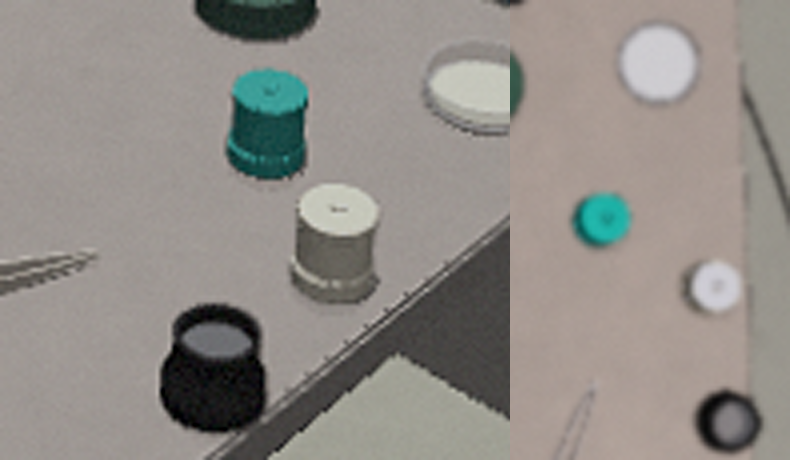

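Run:
```python
from h import *
from scipy.optimize import least_squares
T=lambda u,v:((u+.5)/4-.5+185,(v+.5)/4-.5+185)
S=lambda u,v:((u+.5)/4.7-.5+185,(v+.5)/4.7-.5+175)
pts=[("top",T(163,86),(188,-66,180)),("top",T(148,28),(215,-100,156)),("top",T(24,320),(215,100,156)),("top",T(505,187),(-20,-100,62)),
("top",T(335,582),(-20,185,76)),("top",T(73,475),(170,185,76)),("top",T(185,212),(142,0,190)),
("scene",S(742,425),(-20,-100,62)),("scene",S(118,530),(-20,185,76)),("scene",S(745,545),(-20,-100,0)),("scene",S(45,340),(170,185,76)),("scene",S(430,78),(142,0,190)),("scene",S(130,655),(-20,185,0))]
def W(p,P):
    c,s=np.cos(p[2]),np.sin(p[2]);P=np.array(P)/1000
    return np.array([p[0]+c*P[0]-s*P[1],p[1]+s*P[0]+c*P[1],P[2]])
def f(p):return np.concatenate([proj(n,W(p,P))[0]-uv for n,uv,P in pts])
q=least_squares(f,[.5,.1,1.],loss='soft_l1');print(q.x,np.degrees(q.x[2]))
for (n,uv,P),e in zip(pts,f(q.x).reshape(-1,2)):print(n,P,e.round(1))
for k,P in dict(bar=(142,0,190),bardown=(-185,0,60),seat=(52,0,62),pad=(42,143,124),padhalf=(42,143,110),hinge=(0,0,70)).items():
    w=W(q.x,P);print(k,w.round(4),np.hypot(w[0],w[1]).round(3))
s=cv2.imread("pics/scene0.png").astype(int);t=cv2.imread("pics/top0.png").astype(int)
# cup top disc z=.0395
C=lambda u,v:((u+.5)/4-.5+340,(v+.5)/4-.5+310)
D=lambda u,v:((u-510+.5)/4-.5+370,(v+.5)/4-.5+200)
a=C(338,210);b=D(717,286)
print(a,b,onz("scene",a,.0395),onz("top",b,.0395),tri(a,b))
a=C(215,340);b=D(733,423)
print("loupe",onz("scene",a,.034),onz("top",b,.034))
a=C(270,92);b=D(607,218);print("turq",onz("scene",a,.0395),onz("top",b,.0395))
```

```text
[0.5480334  0.10522665 1.17128754] 67.1098326477544
top (188, -66, 180) [-0.4 -0.9]
top (215, -100, 156) [ 1.  -1.3]
top (215, 100, 156) [-0.6  0.9]
top (-20, -100, 62) [ 0.6 -0.4]
top (-20, 185, 76) [0.8 2.3]
top (170, 185, 76) [-1.2  0.5]
top (142, 0, 190) [-0.1 -0.3]
scene (-20, -100, 62) [1.9 0.6]
scene (-20, 185, 76) [-0.8 -2.5]
scene (-20, -100, 0) [0.9 0.3]
scene (170, 185, 76) [-0.8 -2.7]
scene (142, 0, 190) [-1.8 -2. ]
scene (-20, 185, 0) [0.4 3.5]
bar [0.6033 0.236  0.19  ] 0.648
bardown [ 0.4761 -0.0652  0.06  ] 0.481
seat [0.5683 0.1531 0.062 ] 0.589
pad [0.4326 0.1995 0.124 ] 0.476
padhalf [0.4326 0.1995 0.11  ] 0.476
hinge [0.548  0.1052 0.07  ] 0.558
(424.125, 362.125) (421.375, 271.125) [ 0.51688903 -0.25040199  0.0395    ] [ 0.52357926 -0.24513543  0.0395    ] (array([ 0.52357182, -0.24632561,  0.03349621]), np.float64(0.0005822558384426129))
loupe [ 0.42440335 -0.26169318  0.034     ] [ 0.43193662 -0.25455166  0.034     ]
turq [ 0.56282373 -0.17748856  0.0395    ] [ 0.57013396 -0.17218879  0.0395    ]
```

```bash
cat >> h.py <<'E'
def W(p,P):
    c,s=np.cos(p[2]),np.sin(p[2]);P=np.atleast_2d(P)/1000.
    return np.stack([p[0]+c*P[:,0]-s*P[:,1],p[1]+s*P[:,0]+c*P[:,1],P[:,2]],1)
E
python3 - <<'E'
from h import *
s=cv2.imread("pics/scene0.png");t=cv2.imread("pics/top0.png")
# gripper views: project TCP
p=r.sense()['tcp_pos']
for n in("scene","top"): print(n,proj(n,[p,[0.193,.594,.24],[0.193,.594,.4]]).round(1).tolist())
crop(s,0,0,100,220,2.7,"pics/g1.png");crop(s,0,0,1,1,1,"pics/x.png")
a=cv2.resize(s[90:210,0:90],None,fx=4.5,fy=4.5,interpolation=2)[:540,:400];b=cv2.resize(t[390:480,0:100],None,fx=4,fy=4,interpolation=2)
b=np.vstack([b,np.zeros((180,400,3),np.uint8)])
cv2.imwrite("pics/grip.png",np.hstack([a,b]))
a=cv2.resize(s[195:325,190:350],None,fx=4.6,fy=4.6,interpolation=2)
q=[0.548,.1052,1.1713]
for P in [(-20,-100,62),(-20,185,76),(-20,-100,0),(-20,185,0),(170,185,76),(-20,101,76),(-20,100,62)]:
    u,v=(proj("scene",W(q,P))[0]-[190,195]+.5)*4.6-.5
    cv2.circle(a,(int(u),int(v)),3,(0,0,255),-1)
cv2.imwrite("pics/chk.png",a)
E
```

```text
scene [[27.9, 179.6], [27.1, 175.2], [11.7, 103.2]]
top [[71.5, 417.4], [69.0, 418.6], [24.0, 442.1]]
```

View pics/grip.png

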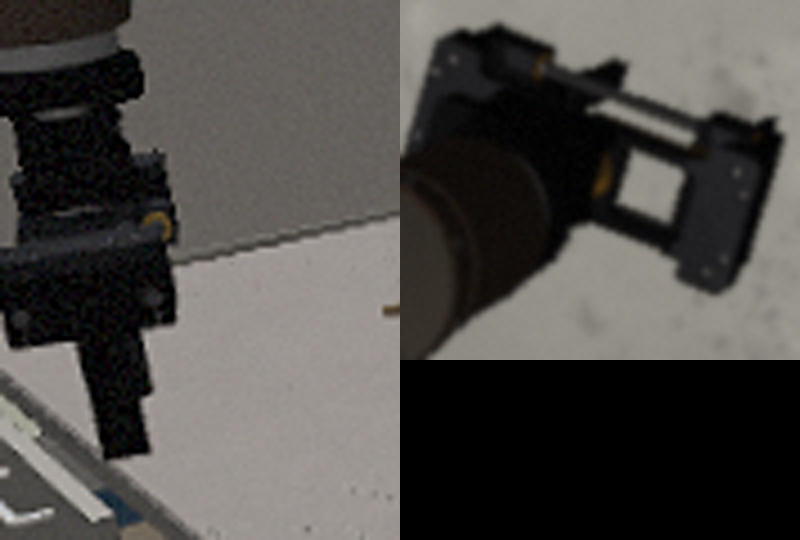

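View pics/chk.png

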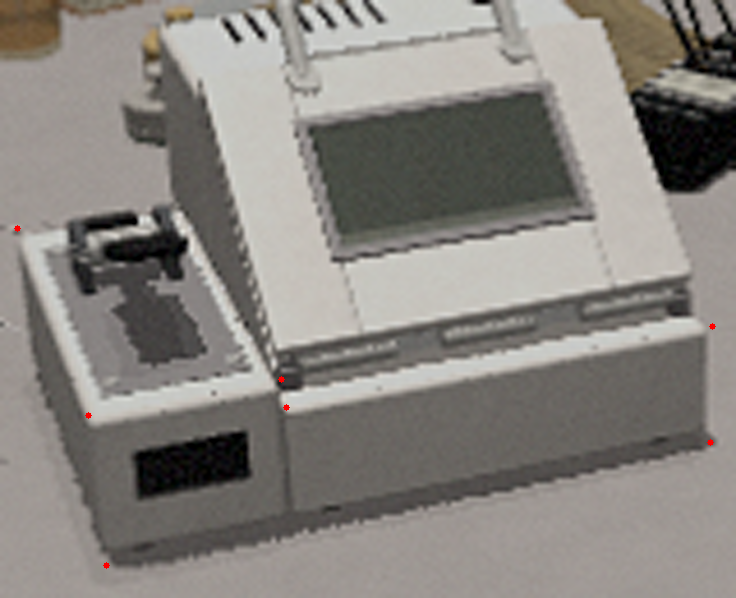

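```bash
cat >> h.py <<'E'
from scipy.spatial.transform import Rotation as Ro
def Rdown(jawdeg):
    a=np.radians(jawdeg);x=np.array([0,0,-1.]);y=np.array([np.cos(a),np.sin(a),0]);return np.stack([x,y,np.cross(x,y)],1)
def inc(pos,R):
    s=r.sense();R0=s['ee_rot'];d=R0.T@(np.array(pos)-s['tcp_pos']);rv=np.degrees(Ro.from_matrix(R0.T@R).as_rotvec())
    return rv.round(2).tolist()+d.round(4).tolist()
def st():
    s=r.sense();print(round(s['time_s'],2),s['tcp_pos'].round(4),'F',s['wrist_force'].round(1),'w',round(s['gripper_width']*87,1),'j',s['joints'].round(0), 'jaw',np.degrees(np.arctan2(s['ee_rot'][1,1],s['ee_rot'][0,1])).round(1),'tilt',s['ee_rot'][:,0].round(3))
Q=[0.548,.1052,1.1713]
E
python3 - <<'E'
from h import *
st();b=W(Q,(142,0,190))[0];R=Rdown(67.1-180)
print(inc([.193,.594,.36],R));print(inc([b[0],b[1],.36],R));print(inc([b[0],b[1],.25],R))
E
```

```text
0.1 [0.1927 0.594  0.2296] F [ 0.1 -0.4  0.1] w 86.9 j [ 87.  22.   0.  -0. -68. -15.] jaw -108.0 tilt [-0.    -0.002 -1.   ]
[4.91, -0.01, -0.11, -0.1304, 0.0002, -0.0003]
[4.91, -0.01, -0.11, -0.1299, 0.214, -0.501]
[4.91, -0.01, -0.11, -0.0199, 0.2138, -0.501]
```

>>> move_arm:
  increments: [2,0,0,-0.03,0,0,0.07,4,0,0,-0.06,0,0,0.07,4.9,0,0,-0.09,0,0,0.07,4.9,0,0,-0.12,0.015,-0.03,0.07,4.9,0,0,-0.13,0.03,-0.065,0.07,4.9,0,0,-0.13,0.045,-0.1,0.07,4.9,0,0,-0.13,0.06,-0.135,0.07,4.9,0,0,-0.13,0.075,-0.17,0.07,4.9,0,0,-0.13,0.09,-0.205,0.07,4.9,0,0,-0.13,0.105,-0.24,0.07,4.9,0,0,-0.13,0.12,-0.275,0.07,4.9,0,0,-0.13,0.135,-0.31,0.07]

```text
time_s: 1.1
tcp_pos: [0.447, 0.3688, 0.3602]
ee_rot: [[-0.001, -0.389, -0.921], [-0.0, -0.921, 0.389], [-1.0, 0.001, 0.0]]
wrist_force: [0.5, -0.0, 1.1]
gripper_width: 0.806
```

Run:
```python
from h import *
st();b=W(Q,(142,0,190))[0];R=Rdown(67.1-180)
print(inc([b[0],b[1],.36],R));print(inc([b[0],b[1],.25],R))
```

```text
1.1 [0.447  0.3688 0.3602] F [ 0.5 -0.   1.1] w 70.1 j [ 56.  14.   7.  -0. -83.  12.] jaw -112.9 tilt [-0.001 -0.    -1.   ]
[0.03, 0.02, -0.04, 0.0002, 0.0616, -0.1956]
[0.03, 0.02, -0.04, 0.1102, 0.0615, -0.1956]
```

>>> move_arm:
  increments: [0,0,0,0,0.01,-0.035,0.07,0,0,0,0,0.02,-0.07,0.07,0,0,0,0,0.032,-0.105,0.07,0,0,0,0,0.044,-0.14,0.07,0,0,0,0.01,0.055,-0.175,0.07,0,0,0,0.04,0.062,-0.195,0.07,0,0,0,0.07,0.062,-0.195,0.07,0,0,0,0.1,0.062,-0.195,0.07,0,0,0,0.11,0.062,-0.195,0.07,0,0,0,0.11,0.062,-0.195,0.07,0,0,0,0.11,0.062,-0.195,0.07]

```text
time_s: 2.02
tcp_pos: [0.6021, 0.2377, 0.2513]
ee_rot: [[0.001, -0.388, -0.922], [-0.001, -0.922, 0.388], [-1.0, 0.0, -0.001]]
wrist_force: [-0.1, -0.7, 0.9]
gripper_width: 0.805
```

Run:
```python
from h import *
st()
s=r.capture("scene")[:,:,::-1];t=r.capture("top")[:,:,::-1]
cv2.imwrite("pics/s1.png",s);cv2.imwrite("pics/t1.png",t)
a=cv2.resize(s[110:260,220:350],None,fx=4,fy=4,interpolation=2)
b=cv2.resize(t[180:300,185:245],None,fx=4,fy=4,interpolation=2);b=np.vstack([b,np.zeros((120,240,3),np.uint8)])
S=r.sense();p=S['tcp_pos'];y=S['ee_rot'][:,1]
tips=[p+[0,0,-.008],p+.035*y+[0,0,-.008],p-.035*y+[0,0,-.008]]
for u in proj("scene",tips): cv2.circle(a,tuple(((u-[220,110]+.5)*4-.5).astype(int)),3,(0,0,255),-1)
for u in proj("scene",W(Q,[(142,0,190),(142,44,190),(142,-44,190)])): cv2.circle(a,tuple(((u-[220,110]+.5)*4-.5).astype(int)),3,(0,255,0),-1)
cv2.imwrite("pics/h1.png",np.hstack([a,b]))
```

```text
2.02 [0.6021 0.2377 0.2513] F [-0.1 -0.7  0.9] w 70.1 j [ 36.  24.   6.   0. -72.  31.] jaw -112.8 tilt [ 0.001 -0.001 -1.   ]
```

View pics/h1.png

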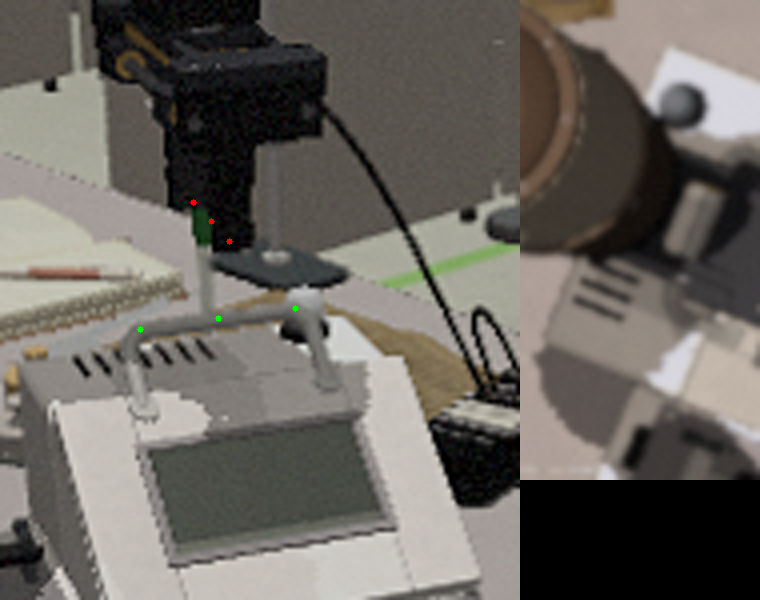

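>>> move_arm:
  increments: [0,0,0,0.02,0,0,0.07,0,0,0,0.04,0,0,0.07,0,0,0,0.055,0,0,0.07,0,0,0,0.067,0,0,0.07,0,0,0,0.067,0,0,0.05,0,0,0,0.067,0,0,0.03,0,0,0,0.067,0,0,0,0,0,0,0.067,0,0,0,0,0,0,0.067,0,0,0]

```text
time_s: 2.87
tcp_pos: [0.6022, 0.2379, 0.1851]
ee_rot: [[0.002, -0.389, -0.921], [0.001, -0.921, 0.389], [-1.0, -0.002, -0.002]]
wrist_force: [-0.0, 0.7, 0.6]
gripper_width: 0.511
```

Run:
```python
from h import *
st()
s=r.capture("scene")[:,:,::-1]
crop(s,220,110,130,150,4,"pics/h2.png")
```

```text
2.87 [0.6022 0.2379 0.1851] F [-0.   0.7  0.6] w 44.4 j [ 36.  26.  -0.   0. -64.  31.] jaw -112.9 tilt [ 0.002  0.001 -1.   ]
```

View pics/h2.png

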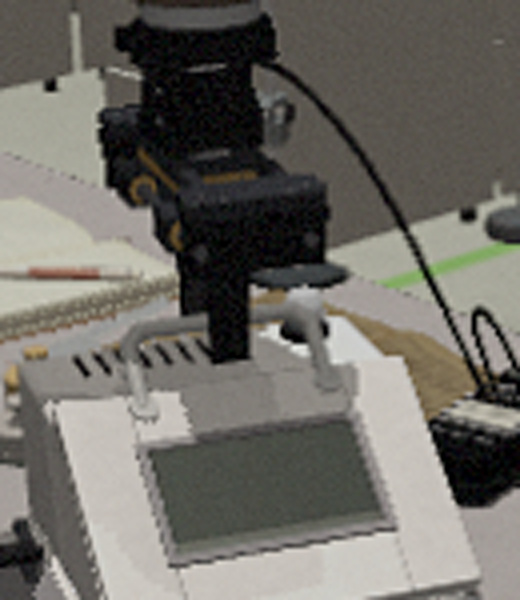

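Fingers straddle the bar (crop ~(215,320)); continue closing.

>>> move_arm:
  increments: [0,0,0,0,0,0,0,0,0,0,0,0,0,0,0,0,0,0,0,0,0,0,0,0,0,0,0,0,0,0,0,0,0,0,0,0,0,0,0,0,0,0,0,0,0,0,0,0,0]

```text
time_s: 3.5
tcp_pos: [0.6019, 0.2379, 0.1835]
ee_rot: [[0.001, -0.389, -0.921], [0.001, -0.921, 0.389], [-1.0, -0.001, -0.0]]
wrist_force: [-0.3, 1.8, 0.2]
gripper_width: 0.101
```

Run:
```python
from h import *
st()
S=r.sense();g=S['tcp_pos']-S['ee_rot'][:,0]*.011
R=np.array([[np.cos(Q[2]),np.sin(Q[2])],[-np.sin(Q[2]),np.cos(Q[2])]])
print("grasp in analyser",R@(g[:2]-Q[:2]),g[2])
# arc, relative: jaw y is -analyser x ; up = -tool x
a0=np.degrees(np.arctan2(120,142))
for k in range(0,37):
    a=np.radians(a0+k*4);x=186*np.cos(a);z=186*np.sin(a)
    print(k*4,round(np.radians(k*4),2),"tx",round(-(z-120)/1000,3),"ty",round((142-x)/1000,3))
```

```text
3.5 [0.6019 0.2379 0.1835] F [-0.3  1.8  0.2] w 8.8 j [ 36.  26.  -0.  -0. -64.  31.] jaw -112.9 tilt [ 0.001  0.001 -1.   ]
grasp in analyser [0.14314844 0.00196938] 0.19451219381369597
0 0.0 tx -0.0 ty -0.0
4 0.07 tx -0.01 ty 0.009
8 0.14 tx -0.019 ty 0.018
12 0.21 tx -0.027 ty 0.028
16 0.28 tx -0.035 ty 0.039
20 0.35 tx -0.041 ty 0.05
24 0.42 tx -0.047 ty 0.061
28 0.49 tx -0.053 ty 0.073
32 0.56 tx -0.057 ty 0.085
36 0.63 tx -0.061 ty 0.098
40 0.7 tx -0.063 ty 0.11
44 0.77 tx -0.065 ty 0.123
48 0.84 tx -0.066 ty 0.136
52 0.91 tx -0.066 ty 0.149
56 0.98 tx -0.065 ty 0.162
60 1.05 tx -0.063 ty 0.175
64 1.12 tx -0.06 ty 0.188
68 1.19 tx -0.057 ty 0.2
72 1.26 tx -0.052 ty 0.212
76 1.33 tx -0.047 ty 0.224
80 1.4 tx -0.041 ty 0.236
84 1.47 tx -0.034 ty 0.247
88 1.54 tx -0.026 ty 0.257
92 1.61 tx -0.018 ty 0.267
96 1.68 tx -0.009 ty 0.276
100 1.75 tx 0.001 ty 0.285
104 1.82 tx 0.011 ty 0.293
108 1.88 tx 0.022 ty 0.3
112 1.95 tx 0.033 ty 0.307
116 2.02 tx 0.045 ty 0.312
120 2.09 tx 0.057 ty 0.317
124 2.16 tx 0.069 ty 0.321
128 2.23 tx 0.082 ty 0.324
132 2.3 tx 0.095 ty 0.326
136 2.37 tx 0.108 ty 0.328
140 2.44 tx 0.121 ty 0.328
144 2.51 tx 0.134 ty 0.328
```

>>> move_arm:
  increments: [0,0,0,-0.005,0.004,0,0,0,0,0,-0.012,0.011,0,0,0,0,0,-0.019,0.018,0,0,0,0,0,-0.027,0.028,0,0,0,0,0,-0.035,0.039,0,0,0,0,0,-0.041,0.05,0,0,0,0,0,-0.047,0.061,0,0,0,0,0,-0.053,0.073,0,0,0,0,0,-0.057,0.085,0,0,0,0,0,-0.061,0.098,0,0,0,0,0,-0.063,0.11,0,0,0,0,0,-0.065,0.123,0,0]

```text
time_s: 4.5
tcp_pos: [0.5536, 0.1228, 0.2499]
ee_rot: [[0.002, -0.389, -0.921], [0.0, -0.921, 0.389], [-1.0, -0.001, -0.002]]
wrist_force: [2.8, 1.2, 2.5]
gripper_width: 0.104
```

Run:
```python
from h import *
st()
s=r.capture("scene")[:,:,::-1]
crop(s,180,90,180,150,4,"pics/h3.png")
```

```text
4.5 [0.5536 0.1228 0.2499] F [2.8 1.2 2.5] w 9.1 j [ 29.  16.  -6.   0. -68.  38.] jaw -112.9 tilt [ 0.002  0.    -1.   ]
```

View pics/h3.png

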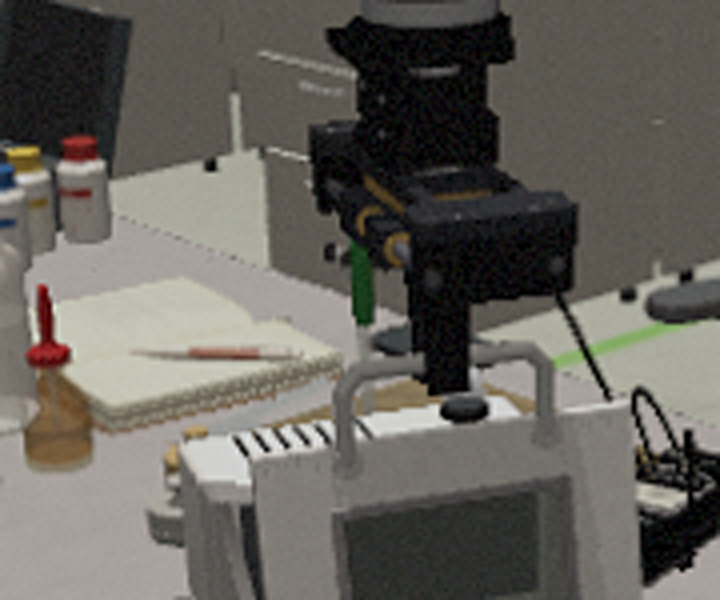

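>>> move_arm:
  increments: [0,0,0,-0.001,0.013,0,0,0,0,0,-0.001,0.026,0,0,0,0,0,0,0.039,0,0,0,0,0,0.002,0.052,0,0,0,0,0,0.005,0.065,0,0,0,0,0,0.008,0.077,0,0,0,0,0,0.013,0.089,0,0,0,0,0,0.018,0.101,0,0,0,0,0,0.024,0.113,0,0,0,0,0,0.031,0.124,0,0,0,0,0,0.039,0.134,0,0,0,0,0,0.047,0.144,0,0]

```text
time_s: 5.55
tcp_pos: [0.4973, -0.0095, 0.2006]
ee_rot: [[-0.0, -0.389, -0.921], [0.0, -0.921, 0.389], [-1.0, 0.0, 0.0]]
wrist_force: [5.4, 0.6, -2.0]
gripper_width: 0.106
```

Run:
```python
from h import *
st()
s=r.capture("scene")[:,:,::-1]
crop(s,180,100,200,150,4,"pics/h4.png")
```

```text
5.55 [ 0.4973 -0.0095  0.2006] F [ 5.4  0.6 -2. ] w 9.2 j [ 18.  11. -20.  -0. -59.  49.] jaw -112.9 tilt [-0.  0. -1.]
```

View pics/h4.png

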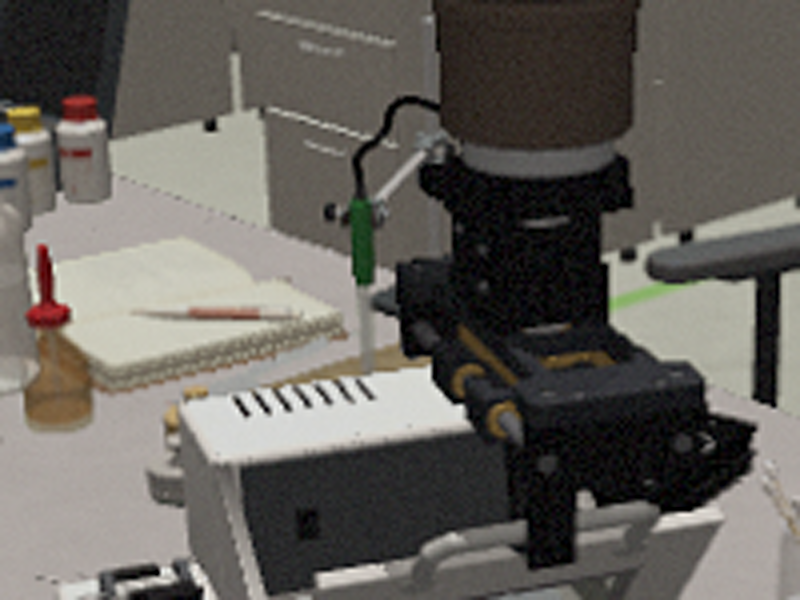

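>>> move_arm:
  increments: [0,0,0,0.009,0.009,0,0,0,0,0,0.019,0.018,0,0,0,0,0,0.029,0.026,0,0,0,0,0,0.04,0.033,0,0,0,0,0,0.051,0.04,0,0,0,0,0,0.063,0.045,0,0,0,0,0,0.075,0.05,0,0,0,0,0,0.087,0.054,0,0,0,0,0,0.1,0.057,0,0,0,0,0,0.113,0.059,0,0,0,0,0,0.125,0.061,0,0,0,0,0,0.137,0.061,0,0]

```text
time_s: 6.6
tcp_pos: [0.4742, -0.0639, 0.0635]
ee_rot: [[0.001, -0.389, -0.921], [0.002, -0.921, 0.389], [-1.0, -0.002, -0.0]]
wrist_force: [2.1, 8.3, 0.8]
gripper_width: 0.1
```

Run:
```python
from h import *
st()
s=r.capture("scene")[:,:,::-1]
crop(s,180,150,200,150,4,"pics/h5.png")
```

```text
6.6 [ 0.4742 -0.0639  0.0635] F [2.1 8.3 0.8] w 8.7 j [ 12.  20. -32.  -0. -38.  55.] jaw -112.9 tilt [ 0.001  0.002 -1.   ]
```

View pics/h5.png

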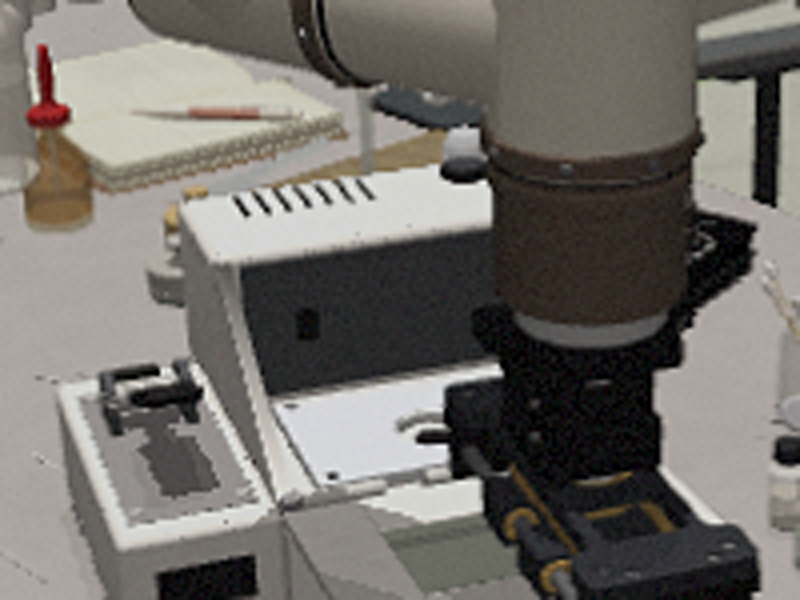

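>>> move_arm:
  increments: [0,0,0,0,0,0,0.03,0,0,0,0,0,0,0.03,0,0,0,0,0,0,0.03,0,0,0,0,0,0,0.03,0,0,0,-0.02,0,0,0.03,0,0,0,-0.05,0,0,0.03,0,0,0,-0.08,0,0,0.06,7,0,0,-0.11,0,0,0.06,14,0,0,-0.11,0.02,0,0.06,21,0,0,-0.11,0.05,0,0.06,28,0,0,-0.11,0.08,0,0.06,35,0,0,-0.11,0.11,0,0.06]

```text
time_s: 7.65
tcp_pos: [0.4296, -0.1671, 0.1746]
ee_rot: [[-0.001, -0.85, -0.527], [0.0, -0.527, 0.85], [-1.0, 0.001, 0.001]]
wrist_force: [0.6, -0.3, -0.3]
gripper_width: 0.664
```

Run:
```python
from h import *
st();R=Rdown(157.1)
for z in(.17,.12): print(inc([.522,-.2465,z],R))
```

```text
7.65 [ 0.4296 -0.1671  0.1746] F [ 0.6 -0.3 -0.3] w 57.8 j [ -1.   9. -26.  -0. -55.  33.] jaw -148.2 tilt [-0.001  0.    -1.   ]
[54.71, 0.02, -0.07, 0.0045, -0.0367, -0.1162]
[54.71, 0.02, -0.07, 0.0545, -0.0367, -0.1163]
```

>>> move_arm:
  increments: [7,0,0,0.005,-0.004,-0.015,0.06,14,0,0,0.005,-0.009,-0.03,0.06,21,0,0,0.005,-0.014,-0.045,0.06,28,0,0,0.005,-0.019,-0.06,0.06,35,0,0,0.005,-0.024,-0.075,0.06,42,0,0,0.005,-0.029,-0.09,0.06,49,0,0,0.01,-0.034,-0.105,0.06,54.7,0,0,0.025,-0.037,-0.116,0.06,54.7,0,0,0.04,-0.037,-0.116,0.06,54.7,0,0,0.055,-0.037,-0.116,0.06,54.7,0,0,0.055,-0.037,-0.116,0.06]

```text
time_s: 8.57
tcp_pos: [0.5211, -0.2443, 0.1159]
ee_rot: [[-0.008, -0.923, 0.386], [0.003, 0.386, 0.923], [-1.0, 0.009, -0.001]]
wrist_force: [-0.2, -0.8, 0.0]
gripper_width: 0.689
```

Run:
```python
from h import *
st()
s=r.capture("scene")[:,:,::-1];t=r.capture("top")[:,:,::-1]
cv2.imwrite("pics/s6.png",s);cv2.imwrite("pics/t6.png",t)
a=cv2.resize(s[260:420,350:480],None,fx=3.7,fy=3.7,interpolation=2)
S=r.sense();p=S['tcp_pos'];y=S['ee_rot'][:,1]
def dot(im,n,P,o,k,c):
    for u in proj(n,P): cv2.circle(im,tuple(((u-o+.5)*k-.5).astype(int)),3,c,-1)
dot(a,"scene",[p+[0,0,-.008],p+.03*y+[0,0,-.008],p-.03*y+[0,0,-.008]],[350,260],3.7,(0,0,255))
dot(a,"scene",[[.522,-.2465,.0395]],[350,260],3.7,(0,255,0))
b=cv2.resize(s[190:320,185:350],None,fx=1.8,fy=1.8,interpolation=2)
b2=cv2.resize(t[185:335,185:325],None,fx=2,fy=2,interpolation=2)
o=np.zeros((592,790,3),np.uint8);o[:a.shape[0],:a.shape[1]]=a;o[:b.shape[0],485:485+b.shape[1]]=b[:,:305];o[260:260+b2.shape[0],485:485+b2.shape[1]]=b2
cv2.imwrite("pics/h6.png",o)
```

```text
8.57 [ 0.5211 -0.2443  0.1159] F [-0.2 -0.8  0. ] w 59.9 j [ -9.  24. -15.  -0. -52. -14.] jaw 157.3 tilt [-0.008  0.003 -1.   ]
```

View pics/h6.png

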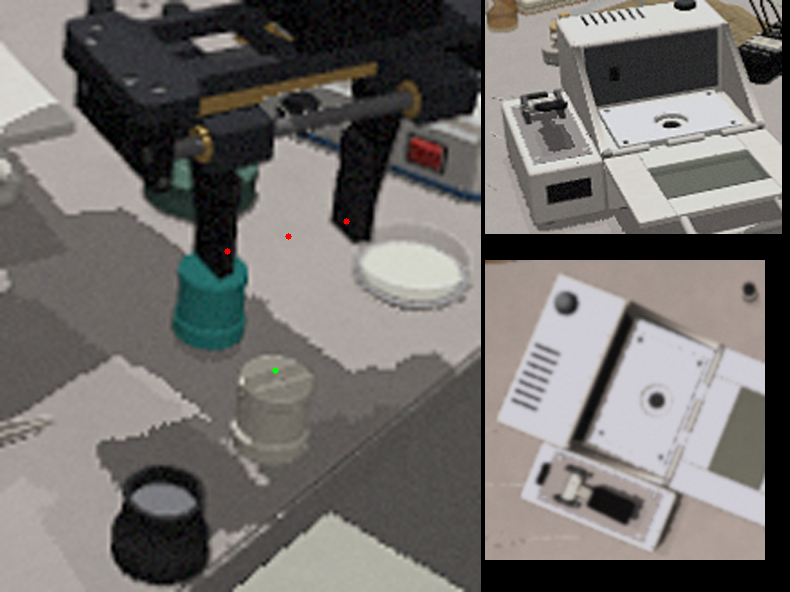

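Run:
```python
from h import *
t0=cv2.imread("pics/top0.png");t=cv2.imread("pics/t6.png");s=cv2.imread("pics/s6.png")
a=cv2.resize(t0[255:287,405:437],None,fx=12,fy=12,interpolation=2);b=cv2.resize(t[239:271,250:282],None,fx=12,fy=12,interpolation=2)
cv2.imwrite("pics/z1.png",np.hstack([a,b]))
c=cv2.resize(s[225:265,260:310],None,fx=12,fy=12,interpolation=2)
cv2.imwrite("pics/z2.png",c)
```

```text
(no output)
```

View pics/z1.png

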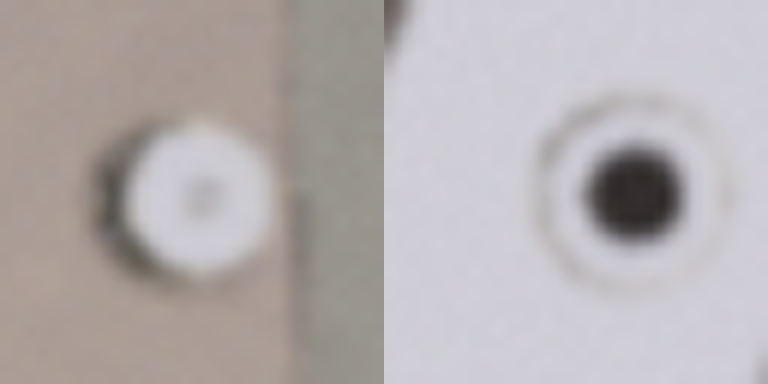

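View pics/z2.png

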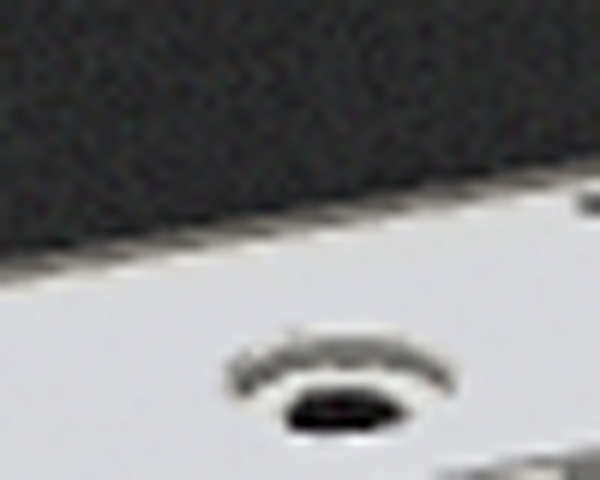

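Run:
```python
from h import *
print("cup",onz("top",(421.3,271.1),.0395))
print("seat",onz("top",(270.4,254.9),.062), onz("top",(270.55,254.9),.071), "fit",W(Q,(52,0,62)))
# scene bias
print(proj("scene",[onz("top",(421.3,271.1),.0395)]),"obs 424.1 362.1")
print(proj("scene",[onz("top",(270.4,254.9),.062)]),"obs hole?", (345+.5)/12-.5+260,(412+.5)/12-.5+225)
# top seat rim circle in scene: rim left tip/right tip and back top
print(proj("scene",W(Q,[(52+22*np.cos(a),22*np.sin(a),70) for a in np.radians([0,90,180,270])])).round(1).tolist())
R=Rdown(157.1);print(inc([.5232,-.2452,.030-.011],R));
```

```text
cup [ 0.52364896 -0.24493459  0.0395    ]
seat [0.57012181 0.15662066 0.062     ] [0.56946824 0.15524228 0.071     ] fit [[0.56822563 0.15310536 0.062     ]]
[[423.96533617 358.88134622]] obs 424.1 362.1
[[288.25197394 257.95586425]] obs hole? 288.2916666666667 258.875
[[285.5, 251.2], [278.7, 257.2], [291.7, 260.0], [298.2, 253.8]]
[0.32, -0.05, -0.13, 0.1002, -0.0002, -0.0003]
```

>>> move_arm:
  increments: [0,0,0,0.03,0,0,0.06,0,0,0,0.06,0,0,0.06,0,0,0,0.085,0,0,0.06,0,0,0,0.098,0,0,0.06,0,0,0,0.098,0,0,0.05,0,0,0,0.098,0,0,0.04,0,0,0,0.098,0,0,0.02,0,0,0,0.098,0,0,0.02,0,0,0,0.098,0,0,0.02,0,0,0,0.098,0,0,0.02,0,0,0,0.098,0,0,0.02,0,0,0,0.098,0,0,0.02]

```text
time_s: 9.67
tcp_pos: [0.5252, -0.2448, 0.0231]
ee_rot: [[0.002, -0.924, 0.383], [-0.001, 0.383, 0.924], [-1.0, -0.002, 0.0]]
wrist_force: [-1.2, 0.9, 7.0]
gripper_width: 0.381
```

Run:
```python
from h import *
st()
s=r.capture("scene")[:,:,::-1]
crop(s,350,290,130,130,4.5,"pics/h7.png")
```

```text
9.67 [ 0.5252 -0.2448  0.0231] F [-1.2  0.9  7. ] w 33.2 j [ -9.  31. -20.   0. -39. -14.] jaw 157.5 tilt [ 0.002 -0.001 -1.   ]
```

View pics/h7.png

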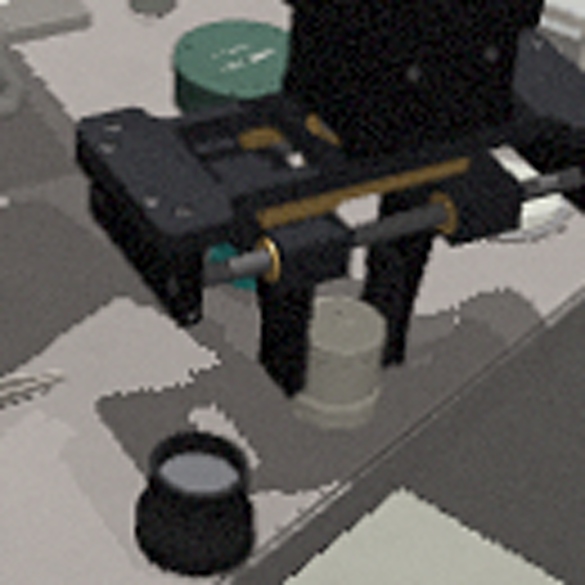

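Run:
```python
from h import *
st();R=Rdown(157.1)
for z in(.17,.11): print(inc([.5693,.1553,z],R))
```

```text
9.72 [ 0.5252 -0.2448  0.0231] F [-1.1  0.7  6.3] w 33.2 j [ -9.  31. -20.   0. -39. -14.] jaw 157.5 tilt [ 0.002 -0.001 -1.   ]
[0.35, 0.01, 0.12, -0.147, 0.1123, 0.3865]
[0.35, 0.01, 0.12, -0.087, 0.1124, 0.3865]
```

>>> move_arm:
  increments: [0,0,0,-0.01,0,0,0.02,0,0,0,-0.03,0,0,0.02,0,0,0,-0.06,0,0,0.02,0,0,0,-0.09,0,0,0.02,0,0,0,-0.12,0,0.01,0.02,0,0,0,-0.145,0,0.03,0.02,0,0,0,-0.15,0,0.06,0.02,0,0,0,-0.15,0,0.09,0.02]

```text
time_s: 10.38
tcp_pos: [0.5604, -0.1613, 0.1754]
ee_rot: [[0.007, -0.923, 0.385], [-0.0, 0.385, 0.923], [-1.0, -0.006, 0.002]]
wrist_force: [0.0, 1.1, -1.2]
gripper_width: 0.38
```

Run:
```python
from h import *
st();R=Rdown(157.1)
for z in(.17,.11): print(inc([.5693,.1553,z],R))
s=r.capture("scene")[:,:,::-1]
crop(s,330,210,150,130,4.5,"pics/h8.png")
```

```text
10.38 [ 0.5604 -0.1613  0.1754] F [ 0.   1.1 -1.2] w 33.1 j [ -0.  20. -10.   0. -59. -23.] jaw 157.3 tilt [ 0.007 -0.    -1.   ]
[0.23, 0.13, 0.37, 0.0053, 0.1139, 0.2956]
[0.23, 0.13, 0.37, 0.0653, 0.1142, 0.2955]
```

View pics/h8.png

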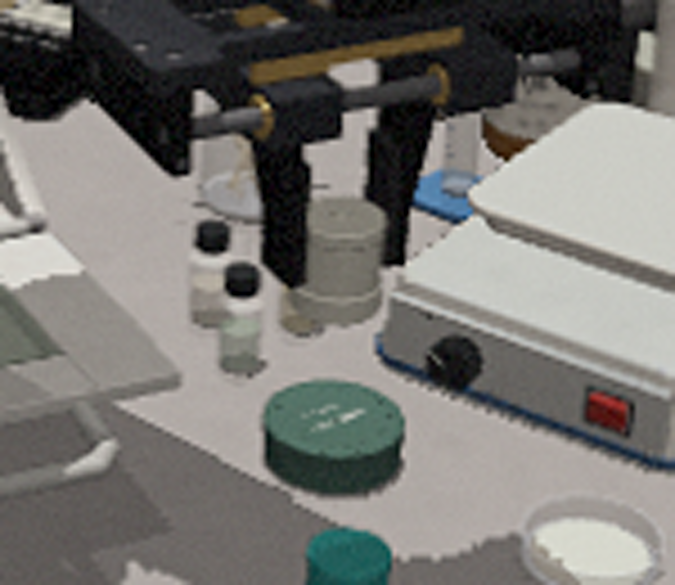

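>>> move_arm:
  increments: [0,0,0,0,0.012,0.03,0.02,0,0,0,0,0.024,0.063,0.02,0,0,0,0,0.037,0.097,0.02,0,0,0,0,0.05,0.131,0.02,0,0,0,0,0.063,0.165,0.02,0,0,0,0,0.076,0.199,0.02,0,0,0,0,0.089,0.233,0.02,0,0,0,0,0.102,0.265,0.02,0,0,0,0,0.114,0.295,0.02,0,0,0,0.03,0.114,0.295,0.02,0,0,0,0.065,0.114,0.295,0.02,0,0,0,0.065,0.114,0.295,0.02]

```text
time_s: 11.43
tcp_pos: [0.562, 0.1534, 0.1003]
ee_rot: [[-0.013, -0.923, 0.385], [-0.005, 0.385, 0.923], [-1.0, 0.01, -0.009]]
wrist_force: [-1.8, -0.6, -2.7]
gripper_width: 0.381
```

Run:
```python
from h import *
s=r.capture("scene")[:,:,::-1]
st();R=Rdown(157.1)
print(inc([.5693,.1553,.085],R))
crop(s,240,190,100,85,7.5,"pics/h9.png")
print(proj("scene",W(Q,[(52,0,70)])))
```

```text
11.48 [0.5641 0.1534 0.1035] F [-0.5  0.   0.8] w 33.1 j [ 31.  25. -14.  -0. -51. -54.] jaw 157.4 tilt [-0.008 -0.004 -1.   ]
[0.32, -0.4, -0.34, 0.0184, -0.0042, 0.0039]
[[288.52232978 255.49896127]]
```

View pics/h9.png

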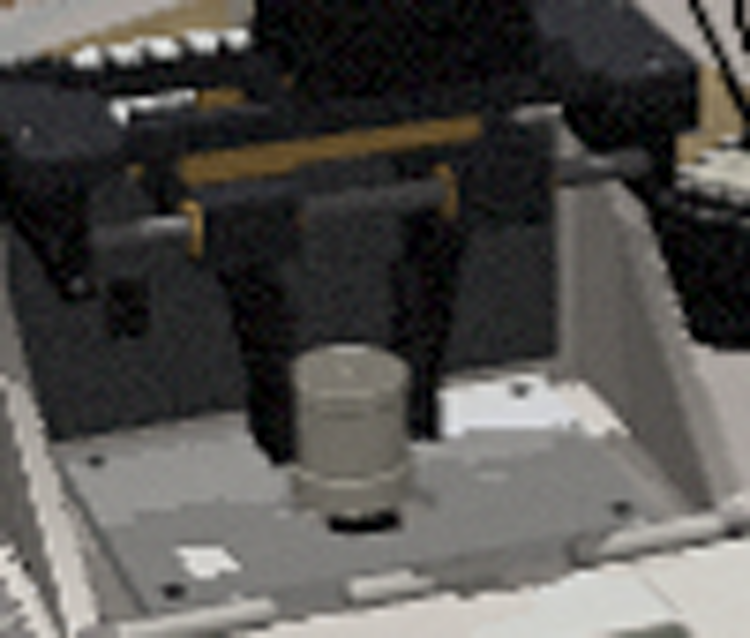

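>>> move_arm:
  increments: [0,0,0,0,0,0,0.02,0,0,0,0,0,0,0.02,0,0,0,0,0,0,0.02,0,0,0,0,0,0,0.02]

```text
time_s: 11.82
tcp_pos: [0.5679, 0.1546, 0.1085]
ee_rot: [[0.003, -0.923, 0.384], [0.002, 0.384, 0.923], [-1.0, -0.002, 0.003]]
wrist_force: [-0.1, -1.1, -0.4]
gripper_width: 0.385
```

Run:
```python
from h import *
s=r.capture("scene")[:,:,::-1]
st();R=Rdown(157.1)
print(inc([.5693,.1553,.085],R))
im=cv2.resize(s[215:275,260:320],None,fx=9.5,fy=9.5,interpolation=2)
cup=r.sense()['tcp_pos']+[0,0,-.0231]
def ell(c,rad,col):
    P=[c+np.array([rad*np.cos(a),rad*np.sin(a),0]) for a in np.linspace(0,6.28,60)]
    u=((proj("scene",P)-[260,215]+.5)*9.5-.5).astype(np.int32)
    cv2.polylines(im,[u],True,col,1)
ell(cup,.018,(0,0,255));ell(cup+[0,0,.0395],.0165,(0,0,255))
sc=np.array([.5693,.1553,.07]);ell(sc,.022,(0,255,0))
cv2.imwrite("pics/h10.png",im)
```

```text
11.87 [0.5677 0.1546 0.1082] F [-0.3  0.1 -0.4] w 33.3 j [ 31.  25. -14.   0. -51. -54.] jaw 157.4 tilt [ 0.003  0.001 -1.   ]
[0.29, 0.13, 0.1, 0.0232, -0.0012, 0.0012]
```

View pics/h10.png

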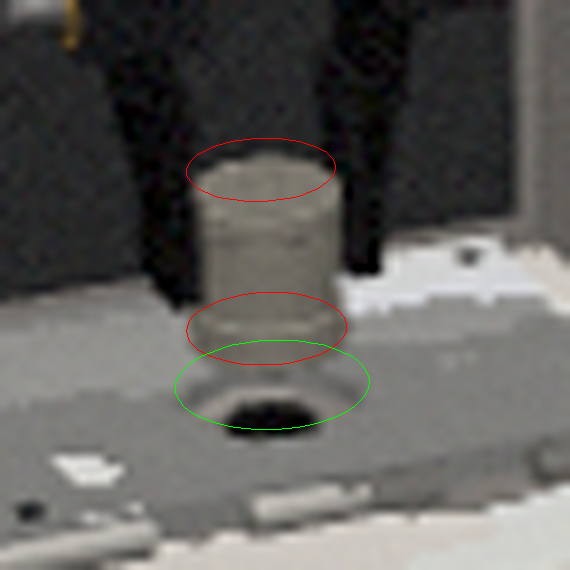

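Run:
```python
from h import *
def ext(c):
    f=lambda c,rad:proj("scene",[c+np.array([rad*np.cos(a),rad*np.sin(a),0]) for a in np.linspace(0,6.28,90)])
    b=f(c,.018);t=f(c+[0,0,.0395],.0165)
    return "top y",t[:,1].min(),t[:,1].max(),"bot",b[:,1].max(),"x",b[:,0].min(),b[:,0].max(),t[:,0].min(),t[:,0].max()
print(ext(np.array([.5236,-.2449,0])))
print(ext(np.array([.5677,.1546,.0851])))
s0=cv2.imread("pics/scene0.png");s=r.capture("scene")[:,:,::-1]
a=cv2.resize(s0[345:390,402:447],None,fx=9,fy=9,interpolation=2);b=cv2.resize(s[222:267,265:310],None,fx=9,fy=9,interpolation=2)
b=cv2.convertScaleAbs(b,alpha=1.5)
cv2.imwrite("pics/h11.png",np.hstack([a[:,:395],b[:,:395]]))
```

```text
('top y', np.float64(352.836367316774), np.float64(365.11586726997456), 'bot', np.float64(384.15003609071005), 'x', np.float64(411.43474768628585), np.float64(432.5359012458391), np.float64(414.0652494920908), np.float64(433.8189627043212))
('top y', np.float64(229.07524117875465), np.float64(235.746149655394), 'bot', np.float64(252.95160762213254), 'x', np.float64(279.22361140763513), np.float64(296.07025902335107), np.float64(279.19078531591487), np.float64(294.86566036440394))
```

View pics/h11.png

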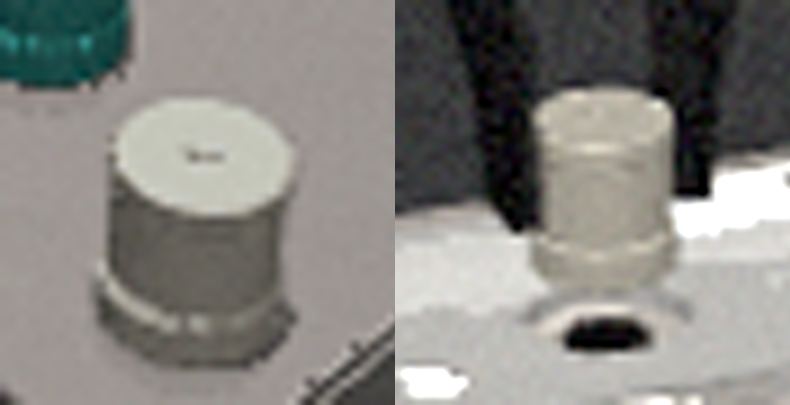

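>>> move_arm:
  increments: [0,0,0,0.003,-0.0006,0.0008,0.02,0,0,0,0.006,-0.0006,0.0008,0.02,0,0,0,0.009,-0.0006,0.0008,0.02,0,0,0,0.012,-0.0006,0.0008,0.02,0,0,0,0.014,-0.0006,0.0008,0.02,0,0,0,0.016,-0.0006,0.0008,0.02,0,0,0,0.018,-0.0006,0.0008,0.02,0,0,0,0.018,-0.0006,0.0008,0.02,0,0,0,0.018,-0.0006,0.0008,0.02]

```text
time_s: 12.67
tcp_pos: [0.5684, 0.1556, 0.0884]
ee_rot: [[0.001, -0.923, 0.384], [0.001, 0.384, 0.923], [-1.0, -0.001, 0.001]]
wrist_force: [1.8, 2.0, -2.1]
gripper_width: 0.384
```

Run:
```python
from h import *
s=r.capture("scene")[:,:,::-1]
st()
im=cv2.resize(s[215:275,260:320],None,fx=9.5,fy=9.5,interpolation=2)
cv2.imwrite("pics/h12.png",cv2.convertScaleAbs(im,alpha=1.4))
```

```text
12.72 [0.5684 0.1556 0.0885] F [ 2.6  1.9 -1.2] w 32.8 j [ 31.  26. -15.  -0. -48. -54.] jaw 157.4 tilt [ 0.001  0.001 -1.   ]
```

View pics/h12.png

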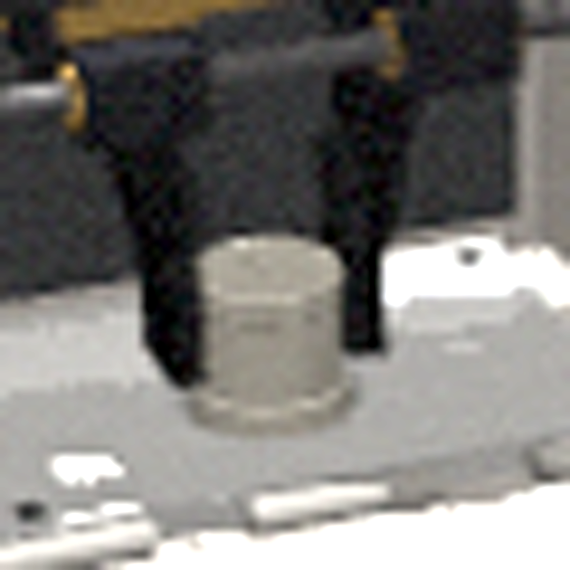

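>>> move_arm:
  increments: [0,0,0,0.001,-0.0003,0.0005,0.02,0,0,0,0.002,-0.0003,0.0005,0.02,0,0,0,0.003,-0.0003,0.0005,0.02,0,0,0,0.004,-0.0003,0.0005,0.02,0,0,0,0.004,-0.0003,0.0005,0.02,0,0,0,0.004,-0.0003,0.0005,0.02]

```text
time_s: 13.22
tcp_pos: [0.5687, 0.1558, 0.0852]
ee_rot: [[0.001, -0.923, 0.384], [0.001, 0.384, 0.923], [-1.0, -0.001, 0.001]]
wrist_force: [1.0, 2.6, 3.7]
gripper_width: 0.377
```

Run:
```python
from h import *
st()
```

```text
13.22 [0.5687 0.1558 0.0852] F [1.  2.6 3.7] w 32.8 j [ 31.  27. -15.   0. -48. -54.] jaw 157.4 tilt [ 0.001  0.001 -1.   ]
```

>>> move_arm:
  increments: [0,0,0,0,0,0,0.06,0,0,0,0,0,0,0.06,0,0,0,0,0,0,0.06,0,0,0,0,0,0,0.06,0,0,0,0,0,0,0.06,0,0,0,0,0,0,0.06,0,0,0,-0.02,0,0,0.06,0,0,0,-0.05,0,0,0.06,0,0,0,-0.08,0,0,0.06,0,0,0,-0.11,0,0,0.06,0,0,0,-0.13,0,-0.02,0.06,0,0,0,-0.14,0,-0.05,0.06]

```text
time_s: 14.22
tcp_pos: [0.5509, 0.1106, 0.2277]
ee_rot: [[0.006, -0.924, 0.381], [0.002, 0.381, 0.924], [-1.0, -0.005, 0.004]]
wrist_force: [0.2, -0.7, 0.2]
gripper_width: 0.69
```

Run:
```python
from h import *
s=r.capture("scene")[:,:,::-1]
st()
im=cv2.resize(s[205:325,240:400],None,fx=5,fy=5,interpolation=2)
cv2.imwrite("pics/h13.png",im)
R=Rdown(67.1-180);b=W(Q,(-185,0,60))[0];b=b+[.0004,.001,0]
for z in (.15,.06): print(inc([b[0],b[1],z],R))
```

```text
14.27 [0.5479 0.1058 0.2288] F [-3.2 -2.7  1.2] w 60.2 j [ 28.  15.  -9.   0. -65. -50.] jaw 157.4 tilt [ 0.004  0.001 -1.   ]
[-89.73, -0.04, 0.23, 0.0785, 0.0007, -0.1846]
[-89.73, -0.04, 0.23, 0.1685, 0.001, -0.1848]
```

View pics/h13.png

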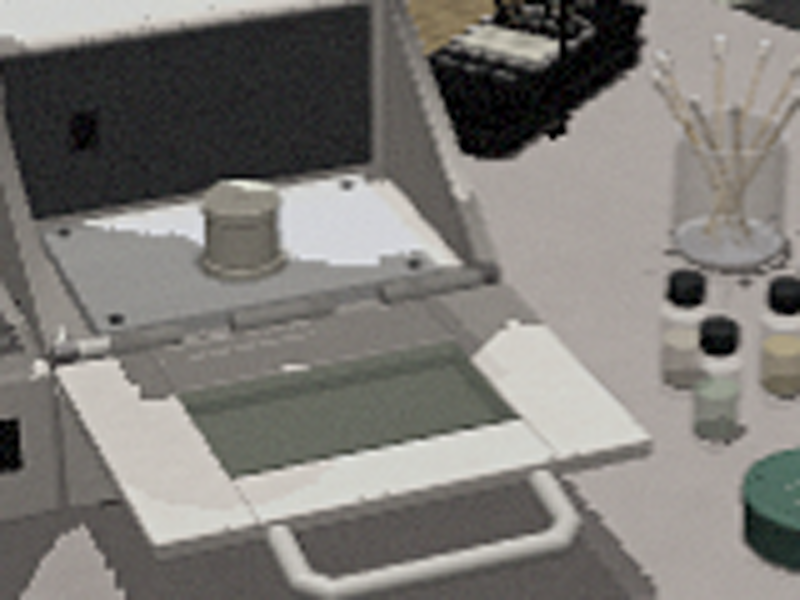

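>>> move_arm:
  increments: [-7,0,0,0,0,-0.02,0.06,-14,0,0,0,0,-0.045,0.05,-21,0,0,0,0,-0.07,0.04,-28,0,0,0,0,-0.095,0.034,-35,0,0,0,0,-0.12,0.034,-42,0,0,0,0,-0.145,0.034,-49,0,0,0.01,0,-0.165,0.034,-56,0,0,0.02,0,-0.18,0.034,-63,0,0,0.04,0,-0.184,0.034,-70,0,0,0.06,0,-0.184,0.034,-77,0,0,0.07,0,-0.184,0.034,-84,0,0,0.078,0,-0.184,0.034]

```text
time_s: 15.27
tcp_pos: [0.4772, -0.0611, 0.145]
ee_rot: [[-0.003, -0.474, -0.881], [-0.0, -0.881, 0.474], [-1.0, 0.002, 0.002]]
wrist_force: [-1.0, 0.5, 1.3]
gripper_width: 0.389
```

>>> move_arm:
  increments: [-5.7,0,0,0,0,0,0.034,-5.7,0,0,0,0,0,0.034,-5.7,0,0,0,0,0,0.034,-5.7,0,0,0,0,0,0.034]

```text
time_s: 15.6
tcp_pos: [0.4785, -0.0606, 0.1468]
ee_rot: [[0.0, -0.391, -0.92], [0.0, -0.92, 0.391], [-1.0, -0.0, -0.0]]
wrist_force: [-0.1, -0.0, 0.2]
gripper_width: 0.388
```

Run:
```python
from h import *
s=r.capture("scene")[:,:,::-1]
st()
im=cv2.resize(s[220:340,240:400],None,fx=5,fy=5,interpolation=2)
cv2.imwrite("pics/h14.png",im)
R=Rdown(67.1-180)
print(inc([.4755,-.0638,.052],R))
```

```text
15.65 [ 0.4785 -0.0606  0.1468] F [ 0.2 -0.2  0.1] w 33.7 j [ 12.  13. -26.   0. -51.  55.] jaw -113.0 tilt [ 0.001  0.    -1.   ]
[-0.08, -0.03, 0.02, 0.0948, 0.0042, 0.0016]
```

View pics/h14.png

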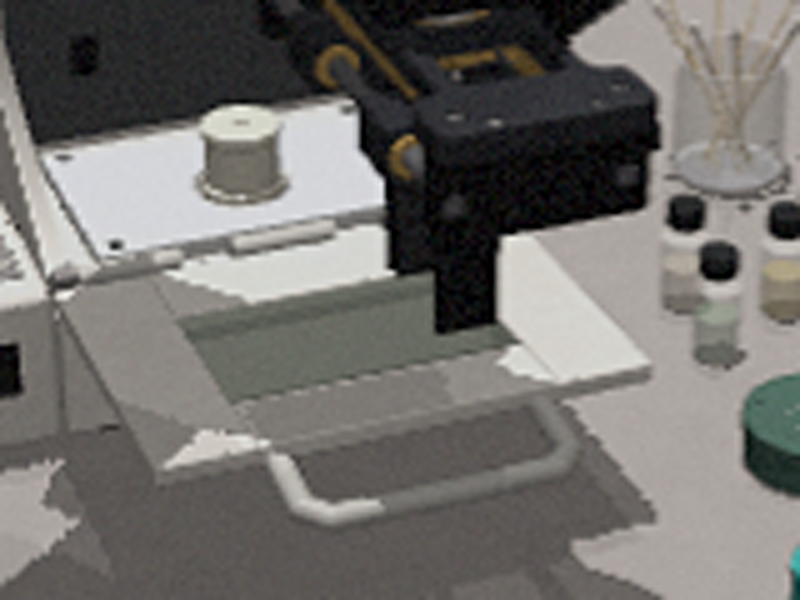

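>>> move_arm:
  increments: [0,0,0,0.02,0.004,0.001,0.034,0,0,0,0.045,0.004,0.001,0.034,0,0,0,0.065,0.004,0.001,0.034,0,0,0,0.08,0.004,0.001,0.034,0,0,0,0.09,0.004,0.001,0.034,0,0,0,0.096,0.004,0.001,0.034,0,0,0,0.096,0.004,0.001,0.034,0,0,0,0.096,0.004,0.001,0,0,0,0,0.096,0.004,0.001,0,0,0,0,0.096,0.004,0.001,0,0,0,0,0.096,0.004,0.001,0,0,0,0,0.096,0.004,0.001,0]

```text
time_s: 16.65
tcp_pos: [0.4761, -0.0642, 0.0511]
ee_rot: [[0.001, -0.389, -0.921], [-0.0, -0.921, 0.389], [-1.0, 0.0, -0.001]]
wrist_force: [1.1, -4.1, 1.5]
gripper_width: 0.101
```

>>> move_arm:
  increments: [0,0,0,0,0,0,0,0,0,0,0,0,0,0,0,0,0,0,0,0,0]

```text
time_s: 16.9
tcp_pos: [0.4761, -0.0642, 0.0511]
ee_rot: [[0.0, -0.388, -0.921], [-0.0, -0.921, 0.388], [-1.0, 0.0, -0.001]]
wrist_force: [-2.0, -2.5, 5.5]
gripper_width: 0.104
```

Run:
```python
from h import *
s=r.capture("scene")[:,:,::-1]
st()
im=cv2.resize(s[220:340,240:400],None,fx=5,fy=5,interpolation=2)
cv2.imwrite("pics/h15.png",im)
S=r.sense();g=S['tcp_pos']-S['ee_rot'][:,0]*.011
R=np.array([[np.cos(Q[2]),np.sin(Q[2])],[-np.sin(Q[2]),np.cos(Q[2])]])
x,y=R@(g[:2]-Q[:2])*1000;z=g[2]*1000;print("grasp",x,y,z,np.hypot(x-1,z-70))
```

```text
16.95 [ 0.4761 -0.0642  0.0511] F [-0.8 -2.7  5.5] w 8.9 j [ 12.  21. -33.   0. -37.  55.] jaw -112.9 tilt [ 0. -0. -1.]
grasp -184.03857397887947 0.35602581790304366 62.06635044499976 185.20857608490707
```

View pics/h15.png

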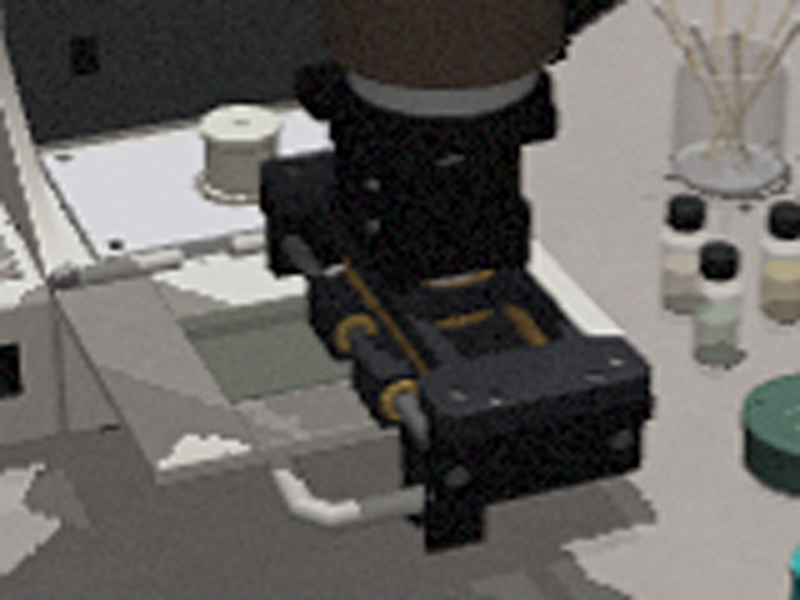

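>>> move_arm:
  increments: [0,0,0,-0.005,0,0,0,0,0,0,-0.014,0,0,0,0,0,0,-0.024,0,0,0,0,0,0,-0.037,-0.002,0,0,0,0,0,-0.05,-0.004,0,0,0,0,0,-0.063,-0.007,0,0,0,0,0,-0.075,-0.011,0,0,0,0,0,-0.087,-0.016,0,0,0,0,0,-0.099,-0.021,0,0,0,0,0,-0.11,-0.028,0,0,0,0,0,-0.121,-0.035,0,0,0,0,0,-0.131,-0.043,0,0]

```text
time_s: 17.95
tcp_pos: [0.4918, -0.0264, 0.1824]
ee_rot: [[-0.003, -0.389, -0.921], [-0.004, -0.921, 0.389], [-1.0, 0.005, 0.001]]
wrist_force: [0.6, -10.9, 2.8]
gripper_width: 0.1
```

```bash
cat >> h.py <<'E'
def grasp():
    S=r.sense();g=S['tcp_pos']-S['ee_rot'][:,0]*.011
    R=np.array([[np.cos(Q[2]),np.sin(Q[2])],[-np.sin(Q[2]),np.cos(Q[2])]])
    x,y=R@(g[:2]-Q[:2])*1000;z=g[2]*1000;print("grasp",x,y,z,np.hypot(x-1,z-70))
E
python3 -c "
from h import *
st();grasp()"
```

```text
17.95 [ 0.4918 -0.0264  0.1824] F [  0.6 -10.9   2.8] w 8.7 j [ 16.  12. -22.   0. -57.  51.] jaw -112.9 tilt [-0.003 -0.004 -1.   ]
grasp -143.004607532115 0.6196048761808729 193.38868496265985 189.63674371622443
```

>>> move_arm:
  increments: [0,0,0,-0.009,-0.009,0,0,0,0,0,-0.018,-0.018,0,0,0,0,0,-0.026,-0.028,0,0,0,0,0,-0.034,-0.038,0,0,0,0,0,-0.041,-0.049,0,0,0,0,0,-0.047,-0.061,0,0,0,0,0,-0.052,-0.073,0,0,0,0,0,-0.057,-0.085,0,0,0,0,0,-0.06,-0.097,0,0,0,0,0,-0.063,-0.11,0,0,0,0,0,-0.065,-0.123,0,0,0,0,0,-0.066,-0.136,0,0]

```text
time_s: 18.95
tcp_pos: [0.5451, 0.1009, 0.2496]
ee_rot: [[0.0, -0.389, -0.921], [-0.001, -0.921, 0.389], [-1.0, 0.001, -0.0]]
wrist_force: [-2.7, -2.6, 5.2]
gripper_width: 0.105
```

```bash
python3 -c "
from h import *
st();grasp()"
```

```text
18.95 [0.5451 0.1009 0.2496] F [-2.7 -2.6  5.2] w 9.2 j [ 27.  14.  -8.   0. -68.  40.] jaw -112.9 tilt [ 0.    -0.001 -1.   ]
grasp -5.140008602095135 1.0273199804577553 260.64529505271025 190.74414337370558
```

>>> move_arm:
  increments: [0,0,0,0,-0.013,0,0,0,0,0,0.001,-0.026,0,0,0,0,0,0.003,-0.039,0,0,0,0,0,0.005,-0.051,0,0,0,0,0,0.009,-0.064,0,0,0,0,0,0.013,-0.076,0,0,0,0,0,0.019,-0.088,0,0,0,0,0,0.025,-0.099,0,0,0,0,0,0.031,-0.11,0,0,0,0,0,0.039,-0.121,0,0,0,0,0,0.047,-0.131,0,0,0,0,0,0.055,-0.139,0,0]

```text
time_s: 19.95
tcp_pos: [0.5996, 0.23, 0.1908]
ee_rot: [[-0.001, -0.389, -0.921], [-0.001, -0.921, 0.389], [-1.0, 0.001, 0.001]]
wrist_force: [-3.5, 0.7, 0.8]
gripper_width: 0.104
```

>>> move_arm:
  increments: [0,0,0,0.004,-0.004,0,0,0,0,0,0.008,-0.008,0,0,0,0,0,0.011,-0.01,0,0,0,0,0,0.011,-0.01,0,0,0,0,0,0.011,-0.01,0,0]

```text
time_s: 20.37
tcp_pos: [0.6029, 0.2375, 0.1818]
ee_rot: [[-0.001, -0.389, -0.921], [-0.001, -0.921, 0.389], [-1.0, 0.002, 0.001]]
wrist_force: [-5.1, -0.3, 2.8]
gripper_width: 0.102
```

```bash
python3 -c "
from h import *
st();grasp()
s=r.capture('scene')[:,:,::-1]
crop(s,200,160,160,130,5,'pics/h16.png')"
```

```text
20.37 [0.6029 0.2375 0.1818] F [-5.1 -0.3  2.8] w 8.8 j [ 36.  26.   0.   0. -64.  31.] jaw -112.9 tilt [-0.001 -0.001 -1.   ]
grasp 143.2259821135561 0.8706579118004699 192.83655587227963 187.92830932759773
```

View pics/h16.png

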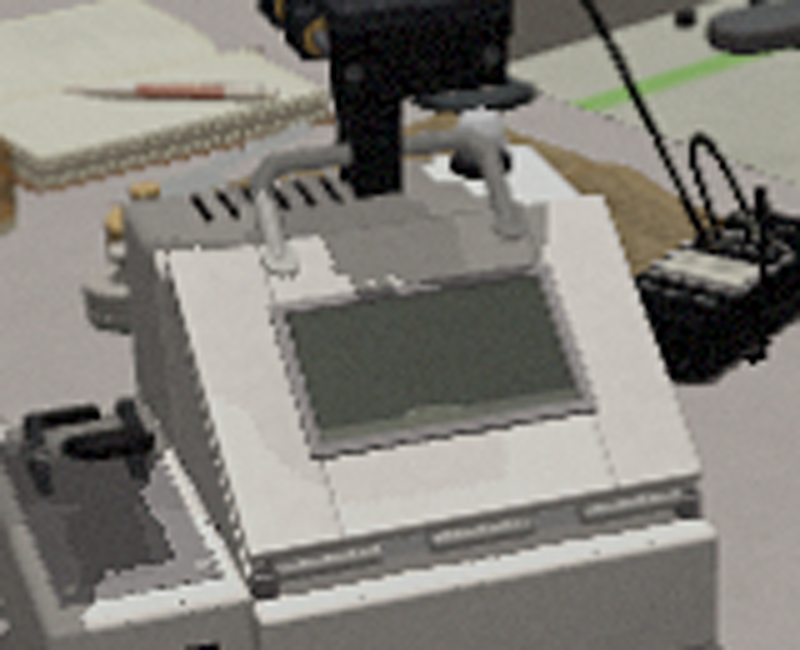

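>>> move_arm:
  increments: [0,0,0,0,0,0,0.03,0,0,0,0,0,0,0.03,0,0,0,0,0,0,0.03,0,0,0,0,0,0,0.03,0,0,0,-0.01,0,0,0.03,0,0,0,-0.03,0,0,0.03,0,0,0,-0.06,0,0,0.03,7,0,0,-0.09,0,0,0,14,0,0,-0.1,0.02,0.02,0,21,0,0,-0.1,0.04,0.05,0,28,0,0,-0.1,0.06,0.08,0,35,0,0,-0.1,0.08,0.11,0]

```text
time_s: 21.42
tcp_pos: [0.4702, 0.2071, 0.2825]
ee_rot: [[0.002, -0.85, -0.526], [0.001, -0.526, 0.85], [-1.0, -0.002, 0.0]]
wrist_force: [0.1, 0.3, 0.3]
gripper_width: 0.061
```

```bash
python3 -c "
from h import *
st();p=W(Q,(49,143,0))[0]
for z in (.26,.165): print(inc([p[0],p[1],z],Rdown(157.1)))
s=r.capture('scene')[:,:,::-1]
crop(s,190,150,165,140,4.8,'pics/h17.png')"
```

```text
21.42 [0.4702 0.2071 0.2825] F [0.1 0.3 0.3] w 5.3 j [ 42.   9. -10.   0. -71. -10.] jaw -148.3 tilt [ 0.002  0.001 -1.   ]
[54.64, 0.08, 0.12, 0.0224, 0.0303, 0.0174]
[54.64, 0.08, 0.12, 0.1174, 0.0305, 0.0173]
```

View pics/h17.png

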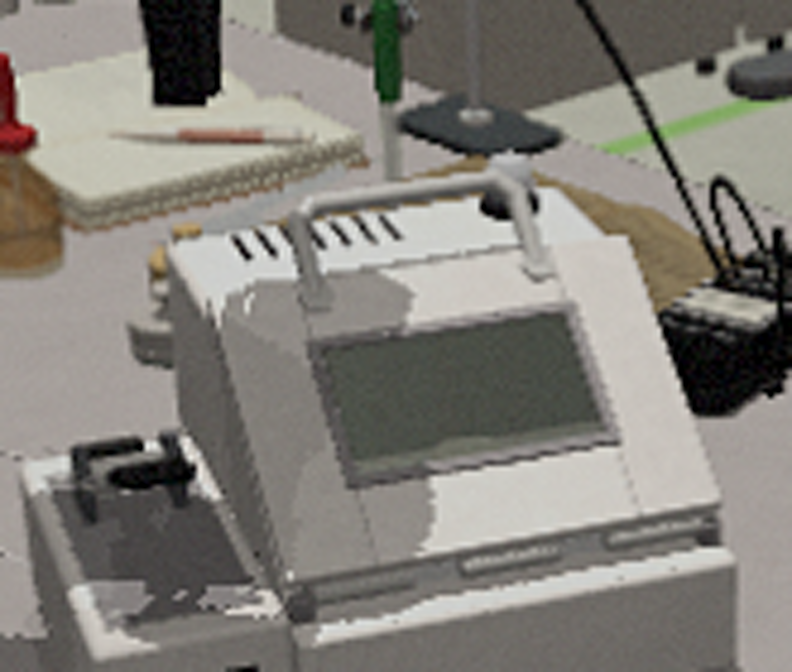

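Run:
```python
from h import *
t=r.capture("top")[:,:,::-1]
t6=cv2.imread("pics/t6.png")
a=cv2.resize(t6[270:325,200:275],None,fx=8,fy=8,interpolation=2)
for P,c in [((42,143,124),(0,0,255)),((18,143,134.5),(0,255,0)),((84,143,105),(0,255,0)),((49,143,121),(255,0,0)),((108,143,90),(0,255,255))]:
    P=W(Q,P)+np.array([.0004,.001,0]);u=((proj("top",P)[0]-[200,270]+.5)*8-.5).astype(int);cv2.circle(a,tuple(u),4,c,-1)
cv2.imwrite("pics/h18.png",a)
```

```text
(no output)
```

View pics/h18.png

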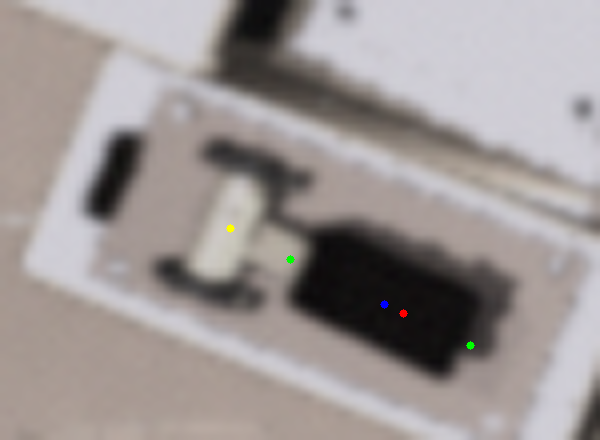

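```bash
python3 -c "
from h import *
p=W(Q,(49,141.,0))[0];print(p)
for z in (.26,.165): print(inc([p[0],p[1],z],Rdown(157.1)))"
```

```text
[0.43716153 0.20518416 0.        ]
[54.97, 0.07, 0.01, 0.0231, 0.0256, 0.0154]
[54.97, 0.07, 0.01, 0.1181, 0.0256, 0.0153]
```

>>> move_arm:
  increments: [7,0,0,0,0,0,0,14,0,0,0.005,0.01,0.005,0,21,0,0,0.01,0.02,0.01,0,28,0,0,0.02,0.028,0.016,0,35,0,0,0.04,0.028,0.016,0,42,0,0,0.06,0.028,0.016,0,49,0,0,0.08,0.028,0.016,0,54.6,0,0,0.1,0.028,0.016,0,54.6,0,0,0.117,0.028,0.016,0,54.6,0,0,0.117,0.028,0.016,0,54.6,0,0,0.117,0.028,0.016,0,54.6,0,0,0.117,0.028,0.016,0]

```text
time_s: 22.52
tcp_pos: [0.44, 0.2068, 0.166]
ee_rot: [[0.003, -0.924, 0.382], [0.001, 0.382, 0.924], [-1.0, -0.002, 0.002]]
wrist_force: [-0.8, 0.3, 0.2]
gripper_width: 0.006
```

Run:
```python
from h import *
st();p=W(Q,(49,141.,0))[0];print(inc([p[0],p[1],.133],Rdown(157.1)));grasp()
s=r.capture('scene')[:,:,::-1]
crop(s,180,190,110,110,5.4,'pics/h19.png')
```

```text
22.52 [0.44   0.2068 0.166 ] F [-0.8  0.3  0.2] w 0.5 j [ 44.  12. -24.   0. -54. -67.] jaw 157.6 tilt [ 0.003  0.001 -1.   ]
[0.47, 0.13, 0.1, 0.033, 0.0021, -0.0026]
grasp 51.539733963788166 139.04230666756038 177.02030704610266 118.35375291629992
```

View pics/h19.png

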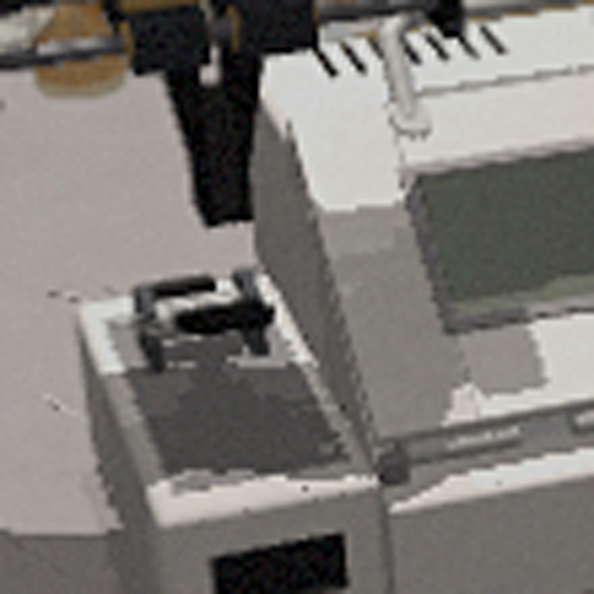

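>>> move_arm:
  increments: [0,0,0,0.008,0.002,-0.0025,0,0,0,0,0.016,0.002,-0.0025,0,0,0,0,0.022,0.002,-0.0025,0,0,0,0,0.026,0.002,-0.0025,0,0,0,0,0.029,0.002,-0.0025,0,0,0,0,0.032,0.002,-0.0025,0,0,0,0,0.034,0.002,-0.0025,0,0,0,0,0.034,0.002,-0.0025,0,0,0,0,0.034,0.002,-0.0025,0]

```text
time_s: 23.32
tcp_pos: [0.4364, 0.2047, 0.131]
ee_rot: [[0.001, -0.924, 0.382], [0.0, 0.382, 0.924], [-1.0, -0.001, 0.001]]
wrist_force: [-0.3, -0.6, 3.2]
gripper_width: 0.007
```

Run:
```python
from h import *
st();grasp()
s=r.capture('scene')[:,:,::-1]
crop(s,190,205,90,80,7,'pics/h20.png')
```

```text
23.32 [0.4364 0.2047 0.131 ] F [-0.3 -0.6  3.2] w 0.6 j [ 45.  14. -27.   0. -49. -67.] jaw 157.5 tilt [ 0.001  0.    -1.   ]
grasp 48.21018763893055 141.51061066204966 141.98392363762406 86.08418599934788
```

View pics/h20.png

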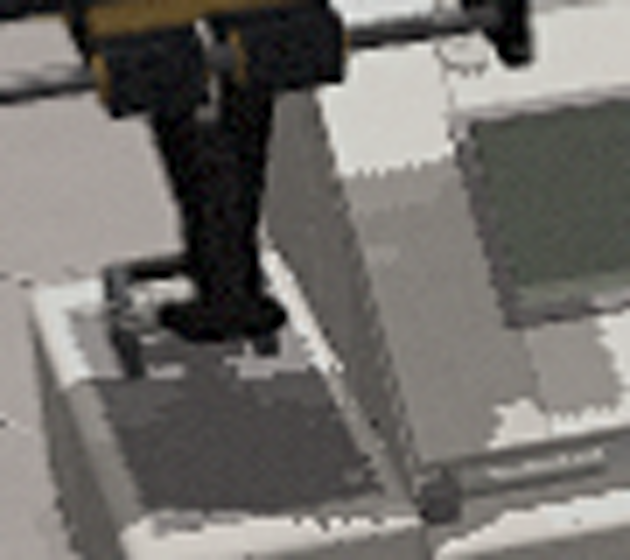

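>>> move_arm:
  increments: [0,0,0,0.002,0,0,0,0,0,0,0.004,0,0,0,0,0,0,0.006,0,0,0,0,0,0,0.008,0,0,0,0,0,0,0.01,0,0,0,0,0,0,0.011,0,0,0,0,0,0,0.012,0,0,0,0,0,0,0.012,0,0,0,0,0,0,0.012,0,0,0]

```text
time_s: 24.12
tcp_pos: [0.4357, 0.2037, 0.1185]
ee_rot: [[-0.001, -0.924, 0.382], [-0.002, 0.382, 0.924], [-1.0, 0.0, -0.002]]
wrist_force: [-0.3, -3.0, 7.3]
gripper_width: 0.001
```

Run:
```python
from h import *
st();grasp()
s=r.capture('scene')[:,:,::-1]
cv2.imwrite('pics/s21.png',s)
s0=cv2.imread('pics/s6.png')
a=cv2.resize(s[225:275,195:245],None,fx=8,fy=8,interpolation=2);b=cv2.resize(s0[225:275,195:245],None,fx=8,fy=8,interpolation=2)
cv2.imwrite('pics/h21.png',np.hstack([b,a]))
# predicted front-top edge of pad for theta
def pad(th):
    i=.42-th;e=4.1;out=[]
    for L in(98,):
        x=108-L*np.cos(i)-e*np.sin(i)*-1*-1;z=90+e*np.cos(i)+L*np.sin(i)
        for y in(126,156): out.append((x,y,z))
    return out
for th in(0,.1,.2,.3,.4): print(th,((proj("scene",W(Q,pad(th)))-[195,225]+.5)*8).round(0).tolist(),np.round(pad(th)[0],1))
f=[r.sense()['wrist_force'][2]]
print(f)
```

```text
24.12 [0.4357 0.2037 0.1185] F [-0.3 -3.   7.3] w 0.1 j [ 44.  15. -28.   0. -47. -67.] jaw 157.5 tilt [-0.001 -0.002 -1.   ]
grasp 47.13724212106038 141.76212935377583 129.5386539887281 75.32261565643374
0 [[301.0, 167.0], [182.0, 187.0]] [ 16.8 126.  133.7]
0.1 [[307.0, 205.0], [187.0, 225.0]] [ 13.7 126.  124.7]
0.2 [[312.0, 242.0], [193.0, 262.0]] [ 11.5 126.  115.4]
0.3 [[316.0, 278.0], [197.0, 299.0]] [ 10.2 126.  105.8]
0.4 [[319.0, 313.0], [201.0, 334.0]] [  9.9 126.   96.1]
[np.float64(6.905673489931123)]
```

View pics/h21.png

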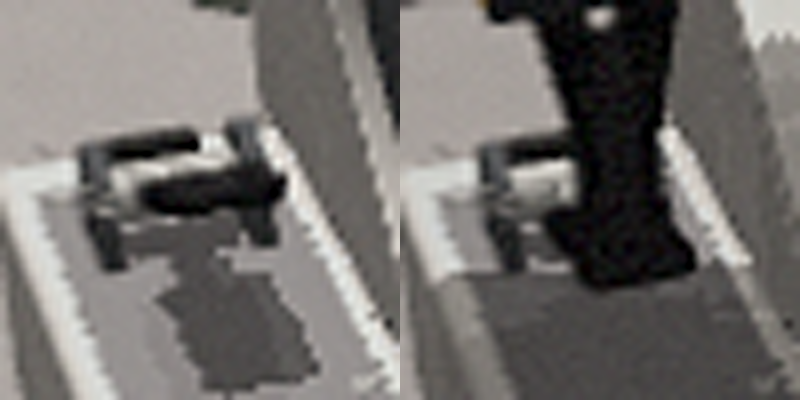

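>>> move_arm:
  increments: [0,0,0,0,0,0,0,0,0,0,0,0,0,0,0,0,0,0,0,0,0,0,0,0,0,0,0,0,0,0,0,0,0,0,0,0,0,0,0,0,0,0,0,0,0,0,0,0,0,0,0,0,0,0,0,0,0,0,0,0,0,0,0,0,0,0,0,0,0,0,0,0,0,0,0,0,0,0,0,0,0,0,0,0]

```text
time_s: 25.17
tcp_pos: [0.4357, 0.2038, 0.1186]
ee_rot: [[-0.001, -0.924, 0.382], [-0.001, 0.382, 0.924], [-1.0, 0.0, -0.002]]
wrist_force: [-0.7, -2.0, 7.6]
gripper_width: 0.005
```

Run:
```python
from h import *
st();s=r.capture('scene')[:,:,::-1]
crop(s,185,170,165,140,4.8,'pics/h22.png')
```

```text
25.17 [0.4357 0.2038 0.1186] F [-0.7 -2.   7.6] w 0.4 j [ 44.  15. -28.   0. -47. -67.] jaw 157.5 tilt [-0.001 -0.001 -1.   ]
```

View pics/h22.png

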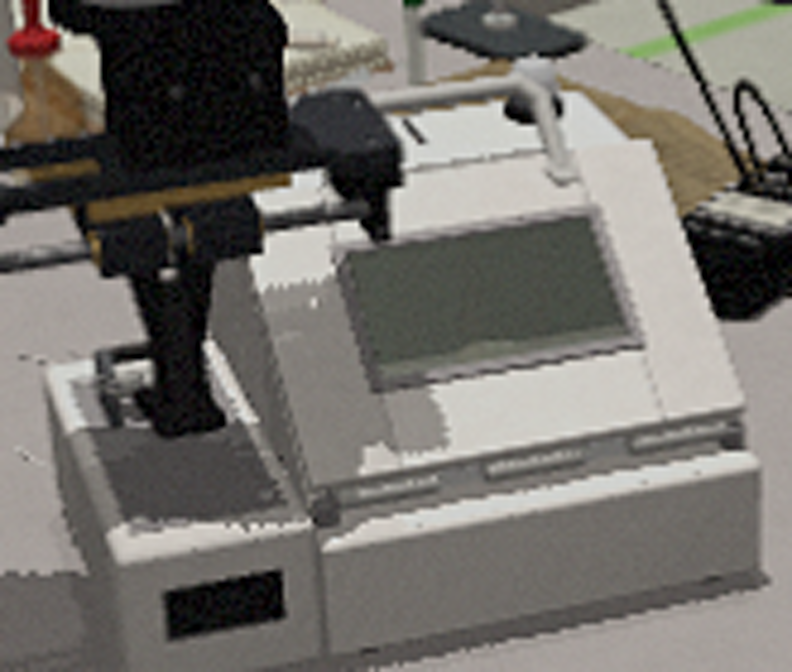

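>>> move_arm:
  increments: [0,0,0,0,0,0,0,0,0,0,0,0,0,0,0,0,0,0,0,0,0,0,0,0,0,0,0,0,0,0,0,0,0,0,0,0,0,0,0,0,0,0,0,0,0,0,0,0,0,0,0,0,0,0,0,0,0,0,0,0,0,0,0,0,0,0,0,0,0,0,0,0,0,0,0,0,0,0,0,0,0,0,0,0]

```text
time_s: 26.22
tcp_pos: [0.4357, 0.2038, 0.1186]
ee_rot: [[-0.001, -0.924, 0.382], [-0.001, 0.382, 0.924], [-1.0, 0.0, -0.002]]
wrist_force: [-1.7, -2.9, 6.8]
gripper_width: 0.006
```

>>> move_arm:
  increments: [0,0,0,0,0,0,0,0,0,0,0,0,0,0,0,0,0,0,0,0,0,0,0,0,0,0,0,0,0,0,0,0,0,0,0,0,0,0,0,0,0,0,0,0,0,0,0,0,0,0,0,0,0,0,0,0,0,0,0,0,0,0,0,0,0,0,0,0,0,0,0,0,0,0,0,0,0,0,0,0,0,0,0,0]

```text
time_s: 27.22
tcp_pos: [0.4357, 0.2038, 0.1186]
ee_rot: [[-0.001, -0.924, 0.382], [-0.001, 0.382, 0.924], [-1.0, 0.0, -0.002]]
wrist_force: [-1.1, -2.7, 6.9]
gripper_width: 0.005
```

>>> move_arm:
  increments: [0,0,0,0,0,0,0,0,0,0,0,0,0,0,0,0,0,0,0,0,0,0,0,0,0,0,0,0,0,0,0,0,0,0,0,0,0,0,0,0,0,0,0,0,0,0,0,0,0,0,0,0,0,0,0,0,0,0,0,0,0,0,0,0,0,0,0,0,0,0,0,0,0,0,0,0,0,0,0,0,0,0,0,0]

```text
time_s: 28.22
tcp_pos: [0.4357, 0.2038, 0.1186]
ee_rot: [[-0.001, -0.924, 0.382], [-0.001, 0.382, 0.924], [-1.0, 0.0, -0.002]]
wrist_force: [-1.2, -2.0, 6.1]
gripper_width: 0.002
```

>>> move_arm:
  increments: [0,0,0,0,0,0,0,0,0,0,0,0,0,0,0,0,0,0,0,0,0,0,0,0,0,0,0,0,0,0,0,0,0,0,0,0,0,0,0,0,0,0]

```text
time_s: 28.72
tcp_pos: [0.4357, 0.2038, 0.1186]
ee_rot: [[-0.001, -0.924, 0.382], [-0.001, 0.382, 0.924], [-1.0, 0.0, -0.001]]
wrist_force: [0.2, -2.0, 7.0]
gripper_width: 0.003
```

Run:
```python
from h import *
st();s=r.capture('scene')[:,:,::-1];cv2.imwrite('pics/s23.png',s)
```

```text
28.72 [0.4357 0.2038 0.1186] F [ 0.2 -2.   7. ] w 0.3 j [ 44.  15. -28.   0. -47. -67.] jaw 157.5 tilt [-0.001 -0.001 -1.   ]
```

View pics/s23.png

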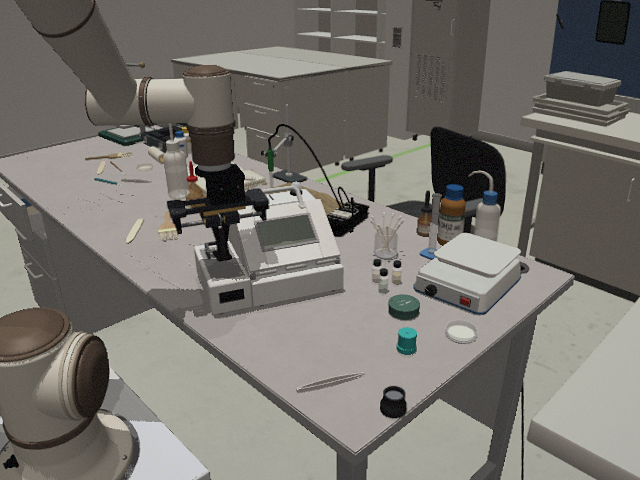

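Door is shut, the bystanders are unmoved (loupe (393,401), turquoise cup (407,340), tin (404,306)), and the paddle has been held for 4.6 s.

```bash
python3 -c "
from station import r
print(r.finish_job())"
```

```text
the job is handed in; nothing more can be done
None
```

I handed the job in at about 29 s with the paddle still held down; no verdict came back.

**What I did:** I pulled the door right down by its bow handle and picked up the white cup (not the turquoise one). I stood it in the stage seat, let go, and swung the door fully shut. Then I pressed the paddle and held it about 4.6 s.

**Last checks:**
- **Cup:** it touched bottom at the seat floor, about 62 mm, and stood upright in the picture after I let go.
- **Door:** it looked shut in the pictures after I let go of the bar. With the bar still in the gripper it was within about 3 mm of its shut position.
- **Bystanders:** none looked moved in the last picture.
- **Paddle:** fingertip height and how far the pad had moved in the picture both put it at about 0.20 rad.

**Disagreements:**
- **Paddle force:** the wrist force was 6–7.6 N against the 5.5–6 N I expected. That would put the paddle at about 0.24 rad, still well short of the bottom, so I left it there.
- **Scene camera:** its pixels disagreed with the top camera and the robot by about 1–3 pixels. I used the top camera for the cup and mostly for the seat.

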